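Set out the slide-making station

ROBOT

A 6-joint arm with a two-finger parallel gripper is mounted at the origin on a cart in front of the work surface, level with it; the furniture and walls round the work are solid. World frame = base frame: x ahead of the robot, y to its left, z up, the work surface at z = 0. Lengths are in mm, angles in rad, forces in N, time in s.
With the tool pointing down it reaches from about 350 to 975 mm from the base axis. Payload 7.1 kg.
Tool frame: the origin (TCP) lies on the mounting face of the last link; the fingertips stand 182 mm ahead of it and the grasp point (between the pads) lies 163 mm ahead of it; z points along the fingers, y is the direction in which the jaws open and shut (so a half turn about z gives the same grasp; the last joint's range is limited). The gripper opens to 88 mm and grips with 3 to 60 N. Pads are 20 mm wide; open, the fingers measure 115 mm over their backs; the gripper's body (75 mm by 178 mm) begins 61 mm behind the grasp point.
Start: joints at [1.186, 0.423, 1.63, -0, 1.089, -0.019], TCP at [223.529, 583.645, 404.675] pointing down, gripper open.
Joint ranges: [-3, 3], [-0.9, 2.11], [0.09, 2.58], [-1.31, 4.45], [0.11, 2.69], [-2.54, 2.54]. Speed limits (rad/s): [2.39, 2.39, 3.01, 3.14, 3.14, 3.14].

INTERFACE

Orientations are given as a rotation vector (axis times angle).
In Python, from workcell import ctrl, optics, nets gives the robot as it stands.
- The arm moves only by the tool send_rows, never from a script. Its argument "rows" is a list of rows, each an object with "offset": the shift along the tool's x, y, z in m, a list of three; "twist": the turn, a rotation vector about the tool's x, y, z in degrees, a list of three. A call has exactly 5 rows; each row shifts and turns the pose as measured when the row begins, along the tool's axes as they then stand; what a row does not reach is not made up. A row lasts 1/12 s, in which the tool goes at most 41.7 mm and 7.16 degrees, less where a joint would pass 70% of its speed; a pose out of reach is approached as far as the arm can. A call is refused whole if a number of a shift passes 0.0417 or a number of a turn 7.16, either way. A call with a gripper value outside its range is refused whole. "gripper" is the finger opening in m, from 0 to 0.0878, set as the call begins (left out, the last holds). The fingers move at their own pace and stop on an object; the grip force is fixed at half the most. Time passes only in rows, so rows that do not move let the fingers close, or fill a call up. It gives the time, the measured TCP pose, the force and the opening at its end, in the units of the state.
- ctrl.get_obs(): the state, without advancing time (a new reading comes with each control period).
- optics.get_image(name): name is "scene" or "top"; returns (picture, depth): 480x640x3 uint8, blue, green, red; 480x640 float32, mm along the optical axis (not along the pixel's ray), 0 where there is no reading.
- optics.camera_info(name): a dict with "K" (3x3 intrinsics, pixels), "pose" (4x4, takes a point from camera to world coordinates). Camera axes: x right, y down, z forward; pixel columns grow to the right and rows downward; lengths in mm; the calibration is good to about 2 mm. A picture is of the moment at which its call begins. camera_info takes no time and is no camera call.
- ctrl.close_job(): hands the job in, once; it reports no verdict.
Trained networks look in the newest picture that a camera, given by its name, has taken for a name from the list of things; names that differ only in an ending like _2 or _b are one class to them, and where a whole thing is asked for, a point or a joint stands for the part that bears it (a point fixed in the world has none). Each returns a list of dicts, best first, with "conf" (0 to 1); they miss things now and then, are a little off and sometimes report something else, mostly with a low value. They report only what shows in the picture. A call takes as long as a camera call. They do not tell look-alikes from the thing itself.
- nets.spot_in(camera, label): "extent" ([left, top, right, bottom] in pixels, round what is visible of it).
- nets.spot_point(camera, label): "position" ([column, row] in pixels: a listed point, or the origin of a listed thing).
The state is a dict: "t": time; "qpos": joint angles; "qvel": joint speeds; "joint_torque": joint torques, N m; "ee_pos": TCP position; "orientation": TCP orientation; "ft_force": force on the tool from outside, world axes, zero at the start; "moment": the same for the moment, N m; "width": finger opening in mm.
Only numpy, scipy, OpenCV 4.12 (cv2) and the standard library are available. Lean on these libraries where they do the work, as an engineer would, in place of code of your own. Each camera call takes 0.05 s, during which the arm holds its last target. There are 200 camera calls.

TASK

Set out the bench for slide making with the five things that stand along the front edge of the worktop before the sink: stand the teal-lidded jar in the middle of the round cork mat, the blue-lidded jar on the worktop right behind it (on the side away from the robot) with about two centimetres between them, and the small brown dropper bottle on the worktop midway between the cork mat and the green slide box, in line with them. Lay the petri dish on the middle of the slide box's lid and stand the black stopper on the middle of the dish to keep it shut. Keep all five things upright throughout, let go of them all, and leave the funnel and the large brown bottle where they are.

Things in the scene. Friction and masses are not known exactly. Their poses are not given: they have to be found in the camera images.
- teal_jar: Clear sample jar with a teal (blue-green) screw lid, loose, standing upright before the sink at the start, like the other four things to be moved (those on the bench behind are scenery). Round: body 56 mm across, lid 59 mm across from 49 mm height to the top at 65 mm. About 0.1 kg. Origin at the centre of its underside, z up.
- blue_jar: Clear sample jar with a royal-blue screw lid, otherwise as the teal-lidded jar: body 56 mm across, lid 59 mm across from 49 to 65 mm height. Loose, upright. Origin at the centre of its underside, z up.
- drop_bottle: Small brown dropper bottle with a white cap, loose, upright, round: body 40 mm across up to about 65 mm, cap 27 mm across, 78 mm tall in all. About 0.07 kg. Origin at the centre of its underside, z up.
- petri_dish: Round flat petri dish with its lid on, off-white, loose, lying flat: looks 61 mm across and 15 mm high; it is gripped at 56 mm across, and its flat top, on which things rest, is 12 mm above its underside. About 0.03 kg. Origin at the centre of its underside, z up.
- stopper: Black rubber stopper, loose, standing on its narrower end: a slightly tapered round plug, 33 mm across at the top, 27 mm tall, about 0.02 kg. Origin at the centre of its underside, z up.
- cork_mat: Round flat cork mat, 80 mm across, 4 mm thick, fixed to the worktop. Origin at the centre of its underside, z up. Its centre and the slide box's centre are always 195 mm apart, in a row running roughly left to right (turned by up to 0.2 rad); which of the two is on the left varies. Its x axis runs along that row (to the left, +y, within 0.2 rad), its y axis points towards the robot.
- slide_box: Green closed slide box with a flat lid, fixed to the worktop: 68 mm along its x, 96 mm along its y, 34 mm high. Origin at the centre of its underside, z up. Its x axis points along the row of box and mat (to the left, +y, within 0.2 rad), its y axis (long side) towards the robot.
- funnel: White plastic funnel standing upside down on its rim on the worktop behind the work, 68 mm across, 66 mm tall, loose: a bystander, leave it alone. Origin at the centre of its rim.
- amber_bottle: Large brown bottle with a black cap, 66 mm across and 138 mm tall, standing far left beyond the sink: a bystander, not the dropper bottle. Origin at the centre of its underside.
Mind the look-alikes: they are no part of the job. There is more than one size of the petri_dish; the job needs the larger.

How it is judged (in metres and radians):
At the end, for the whole second after the job is handed in: Teal jar on mat within 12 mm of centre; blue jar behind it, centres 61-102 mm apart, within 28 mm sideways of the mat; dropper bottle midway between mat and box, within 15 mm each way; dish on box and stopper on dish, each within 12 mm of centre; all upright within 0.1 rad, at rest (horizontal distance between teal_jar and cork_mat below 0.012 m and height (world z) of teal_jar between 0.001 and 0.008 m and horizontal distance between blue_jar and teal_jar between 0.061 and 0.102 m and x of blue_jar in the frame of cork_mat between -0.028 and 0.028 m and y of blue_jar in the frame of cork_mat below -0.04 m and height (world z) of each of blue_jar, drop_bottle below 0.003 m and horizontal distance between drop_bottle and cork_mat below 0.1125 m and horizontal distance between drop_bottle and slide_box below 0.1125 m and y of drop_bottle in the frame of slide_box between -0.015 and 0.015 m and horizontal distance between petri_dish and slide_box below 0.012 m and height (world z) of petri_dish between 0.031 and 0.038 m and horizontal distance between stopper and petri_dish below 0.012 m and height (world z) of stopper between 0.042 and 0.052 m and angle between each of teal_jar, blue_jar, drop_bottle, petri_dish, stopper's own z axis and vertical below 0.1 rad and linear speed of each of teal_jar, blue_jar, drop_bottle, petri_dish, stopper below 0.02 m/s); the robot touches nothing.
It fails at once if a bystander (funnel, large brown bottle) is shifted by more than 25 mm or tipped over (distance of any of funnel, amber_bottle from where it was at the start of the episode above 0.025 m or angle between any of funnel, amber_bottle's own z axis and vertical above 0.5 rad).
It fails at once if a jar, the dropper bottle, the dish or the stopper is tipped by more than 0.7 rad (angle between any of teal_jar, blue_jar, drop_bottle, petri_dish, stopper's own z axis and vertical above 0.7 rad).
It also fails if it takes over 131 s, if anything falls off the work surface, if the arm or the gripper's body presses on something with over 40 N, if the wrist force passes 120 N, or if a joint passes its speed limit or range.

## Working session

There is one attempt and no reset: what is moved stays moved. The work goes in short steps, Python scripts to look and compute and a tool call to move; the robot and the scene stay as the last step left them, time stands still between calls to the robot, and variables do not carry over. Pictures are saved under pics/ and viewed, about 12 in all and at most 16, crops included, and the job is handed in when it is done.

Besides the shell and the picture viewer there is one more tool, called after ">>>" as name([rows], argument=value, ...), one row to a line, values as JSON. send_rows: Moves the arm, as the interface text tells. Its arguments: {"type":"object","properties":{"rows":{"type":"array"},"gripper":{"type":"number"}},"required":["rows"]}

```bash
mkdir -p pics; cat > h.py <<'E'
import numpy as np, cv2
from workcell import ctrl, optics, nets
from scipy.spatial.transform import Rotation as R
def w(cam,u,v,z=None,d=None):
    i=optics.camera_info(cam);K=np.array(i["K"]);P=np.array(i["pose"])
    r=P[:3,:3]@np.linalg.inv(K)@[u,v,1];o=P[:3,3]
    return o+r*(d if d is not None else (z-o[2])/r[2])
def cloud(cam,D):
    i=optics.camera_info(cam);K=np.array(i["K"]);P=np.array(i["pose"])
    v,u=np.mgrid[:480,:640];r=np.stack([u,v,np.ones_like(u)],-1)@np.linalg.inv(K).T
    return (r*D[...,None])@P[:3,:3].T+P[:3,3]
E
python3 - <<'E'
from h import *
for c in("scene","top"):
    im,D=optics.get_image(c);cv2.imwrite(f"pics/{c}0.png",im);np.save(c+"0.npy",D)
    i=optics.camera_info(c);print(c,np.round(i["pose"],2).tolist(),np.round(i["K"],1).tolist())
    for n in "teal_jar blue_jar drop_bottle petri_dish stopper cork_mat slide_box funnel amber_bottle".split():
        C=cloud(c,D)
        for r in nets.spot_point(c,n)[:3]:
            u,v=r["position"];print(n,round(r["conf"],2),round(u),round(v),np.round(C[int(v),int(u)]))
s=ctrl.get_obs();print(s["ee_pos"],s["orientation"],R.from_rotvec(s["orientation"]).as_matrix().round(2).tolist(),s["t"])
E
```

```text
scene [[0.88, -0.24, 0.42, -77.59], [-0.48, -0.47, 0.74, -923.91], [0.02, -0.85, -0.52, 783.72], [0.0, 0.0, 0.0, 1.0]] [[619.2, 0.0, 316.4], [0.0, 619.2, 241.6], [0.0, 0.0, 1.0]]
teal_jar 0.86 263 249 [412. 190.  19.]
blue_jar 0.92 234 213 [417. 376.  21.]
drop_bottle 0.57 306 293 [423.  -1.  17.]
petri_dish 0.86 380 289 [578. -52.   5.]
petri_dish 0.81 290 268 [437. 102.  14.]
stopper 0.6 252 233 [428. 292.   4.]
cork_mat 0.82 410 378 [ 476. -296.    0.]
slide_box 0.73 354 318 [ 461. -130.   25.]
funnel 0.75 447 322 [ 625. -214.   14.]
amber_bottle 0.57 259 182 [559. 538.  10.]
top [[-0.33, -0.84, 0.44, -298.65], [-0.94, 0.3, -0.15, 423.71], [-0.01, -0.46, -0.89, 1689.53], [0.0, 0.0, 0.0, 1.0]] [[611.9, 0.0, 323.9], [0.0, 611.9, 247.9], [0.0, 0.0, 1.0]]
cork_mat 0.58 462 227 [ 459. -289.    9.]
slide_box 0.52 405 243 [ 80. 168. 859.]
funnel 0.61 413 192 [ 624. -190.   28.]
amber_bottle 0.73 187 280 [539. 567.  69.]
[223.51802423 583.64316484 404.66802566] [5.71300815e-01 3.08917692e+00 8.67605884e-06] [[-0.93, 0.36, 0.0], [0.36, 0.93, -0.0], [-0.0, 0.0, -1.0]] 1.0
```

View pics/top0.png

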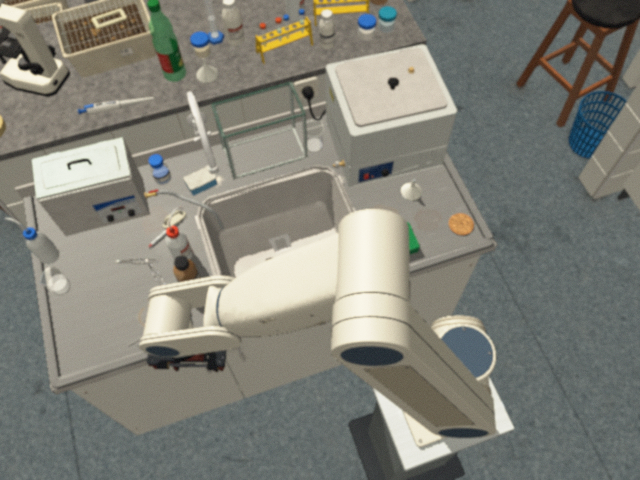

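View pics/scene0.png

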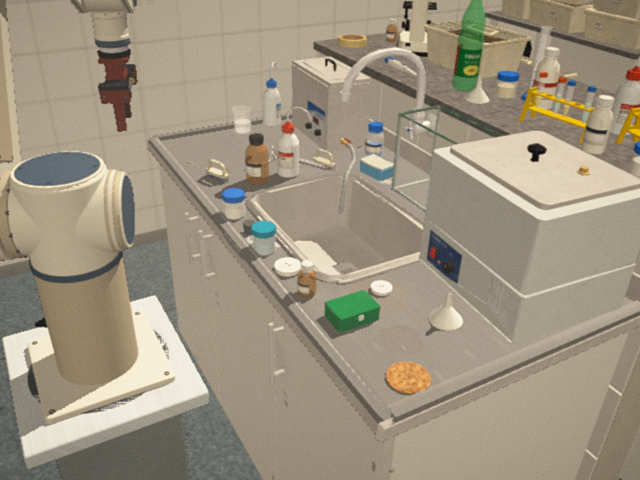

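The top view is largely covered by the arm. The scene view shows, from left to right along the front: the blue jar (234,205), a black stopper (250,227), the teal jar (263,240), a dish (288,268) and the dropper bottle (306,281). There is a second dish behind the box (381,288). The box is at (352,310), the mat at (409,378) and the funnel at (446,312). I'll measure sizes and check with one enlarged crop.

```bash
python3 - <<'E'
from h import *
im=cv2.imread("pics/scene0.png");D=np.load("scene0.npy");C=cloud("scene",D)
cv2.imwrite("pics/crop1.png",cv2.resize(im[180:400,200:490],None,fx=2.7,fy=2.7,interpolation=cv2.INTER_CUBIC))
hsv=cv2.cvtColor(im,cv2.COLOR_BGR2HSV)
def top(n,x,y,z0,z1,r=55):
    m=(np.hypot(C[...,0]-x,C[...,1]-y)<r)&(C[...,2]>z0)&(C[...,2]<z1)&(D>0)
    p=C[m]
    if len(p)<5: print(n,len(p));return
    (c,rad)=cv2.minEnclosingCircle(p[:,:2].astype(np.float32))
    print(n,len(p),"circ",np.round(c,1),round(rad,1),"z med",np.round(np.median(p[:,2]),1),"x",np.percentile(p[:,0],[2,98]).round(),"y",np.percentile(p[:,1],[2,98]).round())
top("blue",430,380,60,72);top("teal",430,190,60,72);top("bottle",430,0,70,85);top("stop",435,290,22,34,35);top("dishA",437,102,9,20,45);top("dishB",585,-50,6,20,45)
top("box",461,-110,29,40,75);top("mat",470,-293,2.5,7,50);top("funnel",630,-205,5,75,60)
m=(C[...,0]>350)&(C[...,0]<700)&(C[...,1]<-30)&(C[...,1]>-450)&(np.abs(C[...,2])<3);print("table z",np.median(C[m][:,2]))
o=(hsv[...,0]<20)&(hsv[...,1]>110)&(hsv[...,2]>120);o[:340]=0;o[:,:370]=0;o[:,450:]=0
def rec(n,m,z):
    m=cv2.morphologyEx(m.astype(np.uint8),cv2.MORPH_OPEN,np.ones((3,3)));v,u=np.nonzero(m);p=np.array([w("scene",a,b,z)[:2] for a,b in zip(u,v)],np.float32)
    c,rad=cv2.minEnclosingCircle(p);print(n,len(p),np.round(c,1),round(rad,1),cv2.minAreaRect(p))
rec("mat",o,4)
g=(hsv[...,0]>45)&(hsv[...,0]<80)&(hsv[...,1]>120);g[:280]=0;g[340:]=0
rec("boxtop",g&(C[...,2]>30),34)
ob=[(550+0,-290)]
m=(C[...,1]<-100)&(C[...,1]>-420)&(C[...,2]>90)&(D>0);print("tall x min",np.percentile(C[m][:,0],[0.5,2]),np.percentile(C[m][:,1],[1,99]))
E
```

```text
blue 214 circ [428.5 400.7] 33.3 z med 63.6 x [402. 455.] y [371. 429.]
teal 264 circ [425.7 212.6] 31.0 z med 63.5 x [399. 452.] y [186. 239.]
bottle 98 circ [433.2  13.1] 14.8 z med 76.5 x [422. 446.] y [ 0. 25.]
stop 66 circ [429.2 307.2] 17.9 z med 25.4 x [415. 443.] y [290. 322.]
dishA 381 circ [430.9 107.9] 42.8 z med 12.9 x [396. 466.] y [ 84. 141.]
dishB 230 circ [581.4 -48.4] 26.0 z med 9.3 x [561. 603.] y [-71. -28.]
box 980 circ [477.8 -99. ] 55.0 z med 32.4 x [430. 522.] y [-131.  -67.]
mat 766 circ [ 474.8 -295.6] 40.5 z med 3.9 x [439. 510.] y [-330. -261.]
funnel 591 circ [ 637.4 -198.4] 33.1 z med 18.0 x [612. 660.] y [-224. -174.]
table z -0.756119483129055
mat 1109 [ 473.2 -295. ] 40.5 ((473.50677490234375, -294.9797058105469), (79.68247985839844, 76.75894165039062), 0.34962132573127747)
boxtop 797 [ 474.5 -104.1] 52.8 ((474.2318115234375, -102.4162368774414), (64.05279541015625, 92.29652404785156), 89.05084228515625)
tall x min [690.31636073 691.90861463] [-345.5172068  -103.47556822]
```

View pics/crop1.png

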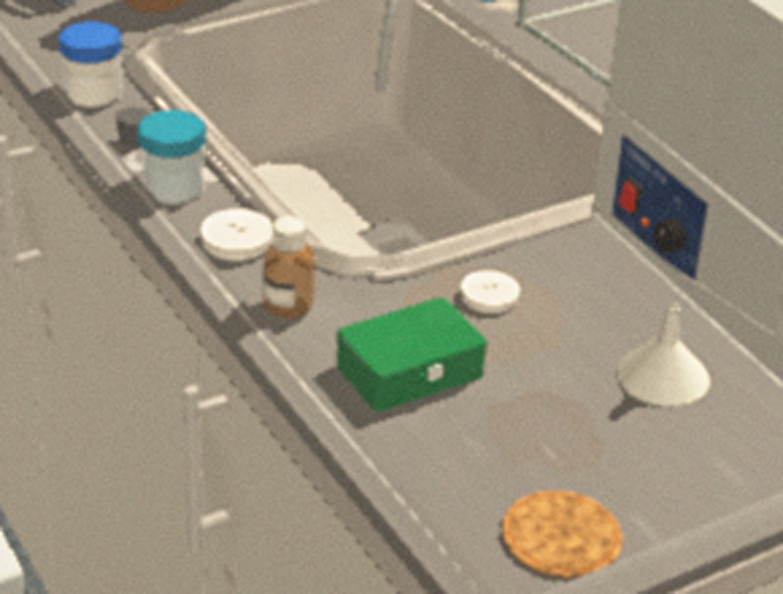

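Candidates for the dish are A at (288,268) and B at (381,288). A measures about 58 mm across and stands in the front row; B is about 45 mm and lies behind the box. The crop confirms that A is the larger, so A is the one. The stopper is the dark plug at (248,226). The mat is at about (474,-295) and the box at about (475,-100), 195 mm apart as expected.

First I align the jaws to y and go above the teal jar.

>>> send_rows([
  {"offset": [0, 0, 0], "twist": [0, 0, -7]},
  {"offset": [0, 0, 0], "twist": [0, 0, -7]},
  {"offset": [0, 0, 0], "twist": [0, 0, -7]},
  {"offset": [0, 0, 0], "twist": [0, 0, 0]},
  {"offset": [0, 0, 0], "twist": [0, 0, 0]},
], gripper=0.0878)

```text
t: 1.42
ee_pos: [223.5, 583.6, 404.7]
orientation: [-0.016, 3.142, 0.0]
ft_force: [-0.5, -0.3, 0.2]
width: 88.2
```

>>> send_rows([
  {"offset": [-0.02, -0.037, 0.01], "twist": [0, 0, 0]},
  {"offset": [-0.02, -0.037, 0.01], "twist": [0, 0, 0]},
  {"offset": [-0.02, -0.037, 0.01], "twist": [0, 0, 0]},
  {"offset": [-0.02, -0.037, 0.01], "twist": [0, 0, 0]},
  {"offset": [-0.02, -0.037, 0.01], "twist": [0, 0, 0]},
])

```text
t: 1.83
ee_pos: [320.7, 407.3, 356.9]
orientation: [-0.001, 3.137, 0.017]
ft_force: [0.3, -0.3, -0.5]
width: 87.7
```

>>> send_rows([
  {"offset": [-0.02, -0.037, 0.01], "twist": [0, 0, 0]},
  {"offset": [-0.02, -0.037, 0.01], "twist": [0, 0, 0]},
  {"offset": [-0.02, -0.037, 0.01], "twist": [0, 0, 0]},
  {"offset": [-0.02, -0.037, 0.01], "twist": [0, 0, 0]},
  {"offset": [0, 0, 0], "twist": [0, 0, 0]},
])

```text
t: 2.25
ee_pos: [398.0, 259.0, 316.7]
orientation: [0.035, 3.136, 0.017]
ft_force: [-0.3, 0.1, 0.1]
width: 87.7
```

```bash
cat > g.py <<'E'
from h import *
import sys
def rem(x,y,z):
    s=ctrl.get_obs();A=R.from_rotvec(s["orientation"]);T=R.from_matrix([[-1,0,0],[0,1,0],[0,0,-1]])
    print("t",round(s["t"],2),"at",np.round(s["ee_pos"],1),"offset mm",np.round(A.inv().apply(np.array([x,y,z])-s["ee_pos"]),1),"twist deg",np.round((A.inv()*T).as_rotvec(degrees=True),2),"F",np.round(s["ft_force"],1),"w",round(s["width"],1))
if __name__=="__main__": rem(*map(float,sys.argv[1:4]))
E
python3 - <<'E'
from g import *
rem(426,212.5,300)
im,D=optics.get_image("top");cv2.imwrite("pics/top1.png",im)
for n in "teal_jar blue_jar drop_bottle petri_dish stopper cork_mat slide_box".split():
    for r in nets.spot_point("top",n)[:2]: print(n,round(r["conf"],2),np.round(r["position"]))
im=cv2.imread("pics/scene0.png");hsv=cv2.cvtColor(im,cv2.COLOR_BGR2HSV)
def rec(n,m,box,z,cam="scene"):
    l,t,r,b=box;k=np.zeros(m.shape,bool);k[t:b,l:r]=1
    mm=cv2.morphologyEx((m&k).astype(np.uint8),cv2.MORPH_OPEN,np.ones((2,2)));v,u=np.nonzero(mm)
    p=np.array([w(cam,a,b,z)[:2] for a,b in zip(u,v)],np.float32);c,rad=cv2.minEnclosingCircle(p)
    print(n,len(p),np.round(c,1),round(rad,1),"x",np.percentile(p[:,0],[1,99]).round(),"y",np.percentile(p[:,1],[1,99]).round())
h,s,v=cv2.split(hsv)
rec("dish",(v>195)&(s<50),(270,255,301,280),12)
rec("teal",(h>80)&(h<97)&(s>120),(248,215,280,243),60)
rec("blue",(h>100)&(h<125)&(s>120),(218,180,250,208),60)
E
```

```text
t 2.25 at [398.  259.  316.7] offset mm [-29.  -46.   16.3] twist deg [ 0.61  0.3  -1.29] F [-0.3  0.1  0.1] w 87.7
teal_jar 0.77 [311. 287.]
blue_jar 0.7 [256. 304.]
petri_dish 0.66 [346. 272.]
petri_dish 0.19 [187. 280.]
stopper 0.53 [343. 272.]
stopper 0.43 [285. 294.]
cork_mat 0.78 [463. 226.]
dish 332 [447.4 116.2] 39.2 x [411. 476.] y [ 81. 140.]
teal 322 [422.1 205. ] 37.1 x [396. 452.] y [170. 238.]
blue 276 [429.  391.7] 39.6 x [399. 457.] y [355. 429.]
```

View pics/top1.png

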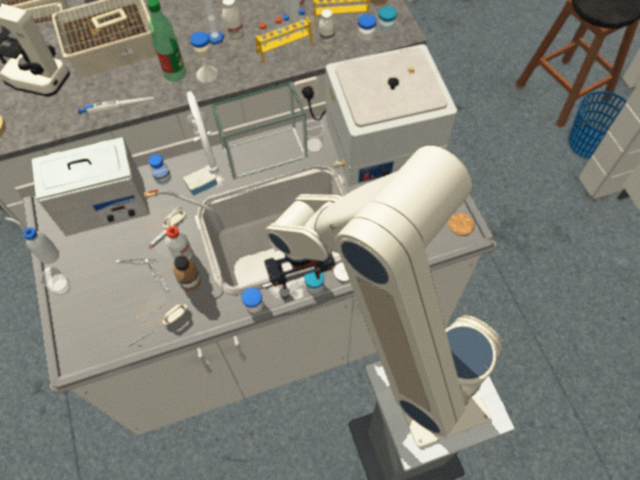

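The top view now shows the blue lid (252,297), the stopper (285,293), the teal lid (314,280) and part of the dish (341,271).

```bash
python3 - <<'E'
from h import *
im=cv2.imread("pics/top1.png");h,s,v=cv2.split(cv2.cvtColor(im,cv2.COLOR_BGR2HSV))
def f(n,m,box,z):
    l,t,r,b=box;k=np.zeros(m.shape,bool);k[t:b,l:r]=1;k&=m;vv,uu=np.nonzero(k)
    p=np.array([w("top",a,b,z)[:2] for a,b in zip(uu,vv)],np.float32)
    print(n,len(p),"u",uu.min(),uu.max(),"v",vv.min(),vv.max(),"x",np.percentile(p[:,0],[1,99]).round(),"y",np.percentile(p[:,1],[1,99]).round(),"mean",p.mean(0).round(1))
f("teal",(h>80)&(h<98)&(s>110),(295,265,332,296),63)
f("blue",(h>98)&(h<125)&(s>110),(235,280,270,315),63)
f("stopper",(v<75),(277,285,293,303),27)
E
```

```text
teal 231 u 305 323 v 272 287 x [395. 445.] y [188. 241.] mean [419.6 217. ]
blue 302 u 242 261 v 288 306 x [399. 455.] y [378. 431.] mean [427.3 404.6]
stopper 16 u 283 288 v 285 298 x [405. 442.] y [300. 317.] mean [411.5 308. ]
```

>>> send_rows([
  {"offset": [-0.014, -0.022, 0.008], "twist": [0.6, 0.3, -1.3]},
  {"offset": [-0.014, -0.022, 0.008], "twist": [0, 0, 0]},
  {"offset": [0, 0, 0], "twist": [0, 0, 0]},
  {"offset": [0, 0, 0], "twist": [0, 0, 0]},
  {"offset": [0, 0, 0], "twist": [0, 0, 0]},
])

```text
t: 3.07
ee_pos: [423.4, 225.3, 303.0]
orientation: [-0.031, 3.136, 0.008]
ft_force: [0.1, 0.7, 0.7]
width: 87.9
```

```bash
python3 g.py 425 214 198
```

```text
t 3.07 at [423.4 225.3 303. ] offset mm [ -0.8 -11.8 105. ] twist deg [0.28 0.3  1.14] F [0.1 0.7 0.7] w 87.9
```

>>> send_rows([
  {"offset": [-0.001, -0.012, 0], "twist": [0.3, 0.3, 1.1]},
  {"offset": [0, 0, 0.025], "twist": [0, 0, 0]},
  {"offset": [0, 0, 0.025], "twist": [0, 0, 0]},
  {"offset": [0, 0, 0], "twist": [0, 0, 0]},
  {"offset": [0, 0, 0], "twist": [0, 0, 0]},
])

```text
t: 3.48
ee_pos: [424.0, 214.9, 254.4]
orientation: [-0.002, 3.138, 0.001]
ft_force: [-0.5, -0.1, 1.1]
width: 87.9
```

```bash
python3 g.py 425 214 198
```

```text
t 3.48 at [424.  214.9 254.4] offset mm [-0.8 -0.9 56.4] twist deg [0.05 0.19 0.08] F [-0.5 -0.1  1.1] w 87.9
```

>>> send_rows([
  {"offset": [-0.001, -0.001, 0.02], "twist": [0, 0, 0]},
  {"offset": [0, 0, 0.02], "twist": [0, 0, 0]},
  {"offset": [0, 0, 0.016], "twist": [0, 0, 0]},
  {"offset": [0, 0, 0.002], "twist": [0, 0, 0]},
  {"offset": [0, 0, 0], "twist": [0, 0, 0]},
])

```text
t: 3.9
ee_pos: [426.9, 215.5, 200.6]
orientation: [-0.003, 3.132, 0.005]
ft_force: [-0.4, 0.3, 0.1]
width: 87.7
```

>>> send_rows([
  {"offset": [0, 0, 0], "twist": [0, 0, 0]},
  {"offset": [0, 0, 0], "twist": [0, 0, 0]},
  {"offset": [0, 0, 0], "twist": [0, 0, 0]},
  {"offset": [0, 0, 0], "twist": [0, 0, 0]},
  {"offset": [0, 0, 0], "twist": [0, 0, 0]},
], gripper=0.045)

```text
t: 4.32
ee_pos: [428.1, 216.3, 205.5]
orientation: [-0.003, 3.127, 0.009]
ft_force: [0.1, 0.5, -0.0]
width: 58.8
```

>>> send_rows([
  {"offset": [0, 0, 0], "twist": [0, 0, 0]},
  {"offset": [0, 0, 0], "twist": [0, 0, 0]},
  {"offset": [0, 0, 0], "twist": [0, 0, 0]},
  {"offset": [0, 0, 0], "twist": [0, 0, 0]},
  {"offset": [0, 0, 0], "twist": [0, 0, 0]},
])

```text
t: 4.73
ee_pos: [428.2, 216.3, 206.2]
orientation: [-0.003, 3.126, 0.01]
ft_force: [-0.6, 1.4, -0.4]
width: 58.6
```

>>> send_rows([
  {"offset": [0, 0, -0.02], "twist": [0, 0, 0]},
  {"offset": [0, 0, -0.025], "twist": [0, 0, 0]},
  {"offset": [0, 0, -0.03], "twist": [0, 0, 0]},
  {"offset": [0, 0, -0.025], "twist": [0, 0, 0]},
  {"offset": [0, 0, -0.01], "twist": [0, 0, 0]},
])

```text
t: 5.15
ee_pos: [425.1, 214.9, 316.3]
orientation: [-0.003, 3.136, 0.002]
ft_force: [0.8, 0.6, -1.3]
width: 58.3
```

```bash
python3 g.py 474 -295 300
```

```text
t 5.15 at [425.1 214.9 316.3] offset mm [ -47.9 -510.    15.8] twist deg [0.09 0.3  0.1 ] F [ 0.8  0.6 -1.3] w 58.3
```

>>> send_rows([
  {"offset": [-0.003, -0.02, 0], "twist": [0, 0.3, 0]},
  {"offset": [-0.003, -0.035, 0], "twist": [0, 0, 0]},
  {"offset": [-0.003, -0.035, 0], "twist": [0, 0, 0]},
  {"offset": [-0.003, -0.035, 0], "twist": [0, 0, 0]},
  {"offset": [-0.003, -0.035, 0], "twist": [0, 0, 0]},
])

```text
t: 5.57
ee_pos: [442.2, 55.4, 320.3]
orientation: [-0.019, 3.131, 0.01]
ft_force: [1.1, -0.3, 0.5]
width: 58.3
```

>>> send_rows([
  {"offset": [-0.004, -0.035, 0], "twist": [0, 0, 0]},
  {"offset": [-0.003, -0.035, 0], "twist": [0, 0, 0]},
  {"offset": [-0.003, -0.035, 0], "twist": [0, 0, 0]},
  {"offset": [-0.003, -0.035, 0], "twist": [0, 0, 0]},
  {"offset": [-0.003, -0.035, 0], "twist": [0, 0, 0]},
])

```text
t: 5.98
ee_pos: [458.9, -127.9, 319.4]
orientation: [-0.021, 3.131, 0.01]
ft_force: [0.1, -0.2, -1.1]
width: 58.7
```

```bash
python3 g.py 476 -295 300
```

```text
t 5.98 at [ 458.9 -127.9  319.4] offset mm [ -14.6 -167.5   18.4] twist deg [0.37 0.58 0.78] F [ 0.1 -0.2 -1.1] w 58.7
```

>>> send_rows([
  {"offset": [-0.004, -0.035, 0.004], "twist": [0.3, 0.5, 0.8]},
  {"offset": [-0.003, -0.035, 0.004], "twist": [0, 0, 0]},
  {"offset": [-0.003, -0.035, 0.004], "twist": [0, 0, 0]},
  {"offset": [-0.003, -0.032, 0.004], "twist": [0, 0, 0]},
  {"offset": [-0.001, -0.015, 0], "twist": [0, 0, 0]},
])

```text
t: 6.4
ee_pos: [472.2, -291.2, 302.1]
orientation: [0.007, 3.14, 0.0]
ft_force: [-0.0, 1.0, 0.1]
width: 58.0
```

>>> send_rows([
  {"offset": [0, -0.01, 0], "twist": [0, 0, 0]},
  {"offset": [0, 0, 0], "twist": [0, 0, 0]},
  {"offset": [0, 0, 0], "twist": [0, 0, 0]},
  {"offset": [0, 0, 0], "twist": [0, 0, 0]},
  {"offset": [0, 0, 0], "twist": [0, 0, 0]},
])

```text
t: 6.82
ee_pos: [471.1, -303.0, 300.8]
orientation: [-0.013, -3.141, -0.003]
ft_force: [0.4, -0.2, -0.9]
width: 59.0
```

```bash
python3 g.py 476 -295 212
```

```text
t 6.82 at [ 471.1 -303.   300.8] offset mm [-4.8  7.9 88.8] twist deg [ 0.11 -0.01 -0.48] F [ 0.4 -0.2 -0.9] w 59.0
```

>>> send_rows([
  {"offset": [-0.005, 0.008, 0.02], "twist": [0, 0, -0.5]},
  {"offset": [0, 0, 0.02], "twist": [0, 0, 0]},
  {"offset": [0, 0, 0.02], "twist": [0, 0, 0]},
  {"offset": [0, 0, 0], "twist": [0, 0, 0]},
  {"offset": [0, 0, 0], "twist": [0, 0, 0]},
])

```text
t: 7.23
ee_pos: [477.7, -289.1, 241.5]
orientation: [-0.012, 3.139, 0.001]
ft_force: [0.9, -1.4, -0.7]
width: 59.0
```

```bash
python3 - <<'E'
from g import *
im=cv2.imread("pics/top0.png");h,s,v=cv2.split(cv2.cvtColor(im,cv2.COLOR_BGR2HSV))
k=(h<22)&(s>110);k[:205]=0;k[245:]=0;k[:,:440]=0;k[:,485:]=0
vv,uu=np.nonzero(k);p=np.array([w("top",a,b,4)[:2] for a,b in zip(uu,vv)],np.float32)
print(len(p),cv2.minEnclosingCircle(p),p.mean(0))
rem(476,-295,212)
E
```

```text
416 ((472.70916748046875, -292.03173828125), 39.00399398803711) [ 472.44873 -292.0611 ]
t 7.23 at [ 477.7 -289.1  241.5] offset mm [ 1.8 -5.9 29.5] twist deg [0.05 0.13 0.44] F [ 0.9 -1.4 -0.7] w 59.0
```

>>> send_rows([
  {"offset": [0.0025, -0.005, 0.01], "twist": [0, 0, 0.4]},
  {"offset": [0, 0, 0.01], "twist": [0, 0, 0]},
  {"offset": [0, 0, 0.005], "twist": [0, 0, 0]},
  {"offset": [0, 0, 0], "twist": [0, 0, 0]},
  {"offset": [0, 0, 0], "twist": [0, 0, 0]},
])

```text
t: 7.65
ee_pos: [476.1, -293.9, 217.3]
orientation: [-0.003, 3.136, -0.002]
ft_force: [-0.5, 0.9, -0.8]
width: 58.7
```

```bash
python3 g.py 475 -294 210
```

```text
t 7.65 at [ 476.1 -293.9  217.3] offset mm [ 1.1 -0.1  7.3] twist deg [-0.06  0.31  0.11] F [-0.5  0.9 -0.8] w 58.7
```

>>> send_rows([
  {"offset": [0.001, 0, 0.003], "twist": [0, 0.3, 0]},
  {"offset": [0, 0, 0.002], "twist": [0, 0, 0]},
  {"offset": [0, 0, 0.002], "twist": [0, 0, 0]},
  {"offset": [0, 0, 0], "twist": [0, 0, 0]},
  {"offset": [0, 0, 0], "twist": [0, 0, 0]},
])

```text
t: 8.07
ee_pos: [475.2, -294.5, 210.5]
orientation: [-0.002, 3.141, -0.003]
ft_force: [-0.7, 0.8, -1.3]
width: 58.2
```

>>> send_rows([
  {"offset": [0, 0, 0], "twist": [0, 0, 0]},
  {"offset": [0, 0, 0], "twist": [0, 0, 0]},
  {"offset": [0, 0, 0], "twist": [0, 0, 0]},
  {"offset": [0, 0, 0], "twist": [0, 0, 0]},
  {"offset": [0, 0, 0], "twist": [0, 0, 0]},
])

```text
t: 8.48
ee_pos: [475.4, -294.6, 210.9]
orientation: [-0.002, 3.14, -0.004]
ft_force: [-0.3, 0.1, -1.3]
width: 58.6
```

>>> send_rows([
  {"offset": [0, 0, 0.002], "twist": [0, 0, 0]},
  {"offset": [0, 0, 0], "twist": [0, 0, 0]},
  {"offset": [0, 0, 0], "twist": [0, 0, 0]},
  {"offset": [0, 0, 0], "twist": [0, 0, 0]},
  {"offset": [0, 0, 0], "twist": [0, 0, 0]},
])

```text
t: 8.9
ee_pos: [475.7, -294.9, 209.4]
orientation: [-0.002, 3.139, -0.005]
ft_force: [-1.0, 0.4, 0.1]
width: 58.4
```

```bash
python3 g.py 475 -294 208
```

```text
t 8.9 at [ 475.7 -294.9  209.4] offset mm [0.7 0.9 1.4] twist deg [-0.19  0.16  0.07] F [-1.   0.4  0.1] w 58.4
```

The z force went to zero, so the jar is resting on the mat. I release it, lift, and head back for the blue jar.

>>> send_rows([
  {"offset": [0, 0, 0], "twist": [0, 0, 0]},
  {"offset": [0, 0, 0], "twist": [0, 0, 0]},
  {"offset": [0, 0, 0], "twist": [0, 0, 0]},
  {"offset": [0, 0, 0], "twist": [0, 0, 0]},
  {"offset": [0, 0, 0], "twist": [0, 0, 0]},
], gripper=0.085)

```text
t: 9.32
ee_pos: [475.8, -294.8, 209.4]
orientation: [-0.002, 3.139, -0.005]
ft_force: [-0.0, 0.6, -0.2]
width: 84.3
```

>>> send_rows([
  {"offset": [0, 0, -0.015], "twist": [0, 0, 0]},
  {"offset": [0, 0, -0.025], "twist": [0, 0, 0]},
  {"offset": [0, 0, -0.025], "twist": [0, 0, 0]},
  {"offset": [0, 0, -0.025], "twist": [0, 0, 0]},
  {"offset": [0, 0, -0.01], "twist": [0, 0, 0]},
])

```text
t: 9.73
ee_pos: [474.4, -293.8, 309.2]
orientation: [0.002, -3.137, -0.002]
ft_force: [1.4, 0.1, -0.0]
width: 84.9
```

>>> send_rows([
  {"offset": [0.0025, 0.02, 0], "twist": [0, 0, 0]},
  {"offset": [0.0025, 0.037, 0], "twist": [0, 0, 0]},
  {"offset": [0.0025, 0.037, 0], "twist": [0, 0, 0]},
  {"offset": [0.0025, 0.037, 0], "twist": [0, 0, 0]},
  {"offset": [0.0025, 0.037, 0], "twist": [0, 0, 0]},
])

```text
t: 10.15
ee_pos: [463.3, -127.2, 312.0]
orientation: [0.013, 3.134, -0.009]
ft_force: [0.4, 0.2, 0.4]
width: 84.8
```

>>> send_rows([
  {"offset": [0.0025, 0.037, 0], "twist": [0, 0, 0]},
  {"offset": [0.0025, 0.037, 0], "twist": [0, 0, 0]},
  {"offset": [0.0025, 0.037, 0], "twist": [0, 0, 0]},
  {"offset": [0.0025, 0.037, 0], "twist": [0, 0, 0]},
  {"offset": [0.0025, 0.037, 0], "twist": [0, 0, 0]},
])

```text
t: 10.57
ee_pos: [449.7, 65.9, 309.5]
orientation: [0.018, 3.134, -0.009]
ft_force: [0.0, -0.2, -0.3]
width: 85.1
```

>>> send_rows([
  {"offset": [0.0025, 0.037, 0], "twist": [0, 0, 0]},
  {"offset": [0.0025, 0.037, 0], "twist": [0, 0, 0]},
  {"offset": [0.0025, 0.037, 0], "twist": [0, 0, 0]},
  {"offset": [0.0025, 0.037, 0], "twist": [0, 0, 0]},
  {"offset": [0.0025, 0.037, 0], "twist": [0, 0, 0]},
])

```text
t: 10.98
ee_pos: [435.9, 260.4, 306.6]
orientation: [0.017, 3.135, -0.009]
ft_force: [1.0, 0.2, -0.5]
width: 84.8
```

```bash
python3 g.py 428 402 300
```

```text
t 10.98 at [435.9 260.4 306.6] offset mm [  9.5 141.6   5.7] twist deg [-0.35  0.37 -0.62] F [ 1.   0.2 -0.5] w 84.8
```

>>> send_rows([
  {"offset": [0.002, 0.037, 0.002], "twist": [-0.3, 0.3, -0.6]},
  {"offset": [0.002, 0.037, 0.002], "twist": [0, 0, 0]},
  {"offset": [0.002, 0.035, 0.002], "twist": [0, 0, 0]},
  {"offset": [0.002, 0.015, 0], "twist": [0, 0, 0]},
  {"offset": [0, 0, 0], "twist": [0, 0, 0]},
])

```text
t: 11.4
ee_pos: [425.0, 397.4, 297.8]
orientation: [-0.01, 3.139, 0.003]
ft_force: [-0.2, -0.1, 0.2]
width: 85.5
```

>>> send_rows([
  {"offset": [0, 0, 0], "twist": [0, 0, 0]},
  {"offset": [0, 0, 0], "twist": [0, 0, 0]},
  {"offset": [0, 0, 0], "twist": [0, 0, 0]},
  {"offset": [0, 0, 0], "twist": [0, 0, 0]},
  {"offset": [0, 0, 0], "twist": [0, 0, 0]},
])

```text
t: 11.82
ee_pos: [424.6, 394.2, 296.0]
orientation: [0.009, -3.141, 0.003]
ft_force: [0.4, 0.8, 0.7]
width: 85.0
```

```bash
python3 - <<'E'
from g import *
im,D=optics.get_image("scene");cv2.imwrite("pics/scene2.png",im);im2,_=optics.get_image("top");cv2.imwrite("pics/top2.png",im2)
rem(428,402,206)
a=im[170:330,190:340];b=im2[180:320,220:480]
A=cv2.resize(im[170:410,190:480],None,fx=2,fy=2);B=cv2.resize(im2[180:320,225:490],None,fx=2,fy=2)
o=np.zeros((A.shape[0]+0,800,3),np.uint8);o[:, :580]=A
cv2.imwrite("pics/c2.png",A);
h,s,v=cv2.split(cv2.cvtColor(im,cv2.COLOR_BGR2HSV));C=cloud("scene",D)
def top(n,m):
    p=C[m];print(n,len(p),"x",np.percentile(p[:,0],[2,98]).round(),"y",np.percentile(p[:,1],[2,98]).round(),p.mean(0).round(1))
Y=(D>0)&(C[...,0]>380)&(C[...,0]<540)
top("tealtop",Y&(np.abs(C[...,1]+294)<50)&(C[...,2]>63)&(C[...,2]<75))
top("bluetop",Y&(np.abs(C[...,1]-400)<40)&(h>98)&(h<125)&(s>110)&(C[...,2]>60)&(C[...,2]<70))
top("box",Y&(C[...,1]<-50)&(C[...,1]>-150)&(C[...,2]>29)&(C[...,2]<38))
h,s,v=cv2.split(cv2.cvtColor(im2,cv2.COLOR_BGR2HSV))
def f(n,m,box,z):
    l,t,r,b=box;k=np.zeros(m.shape,bool);k[t:b,l:r]=1;k&=m;vv,uu=np.nonzero(k)
    if len(vv)<5:print(n,0);return
    p=np.array([w("top",a,b,z)[:2] for a,b in zip(uu,vv)],np.float32)
    print(n,len(p),"x",np.percentile(p[:,0],[1,99]).round(),"y",np.percentile(p[:,1],[1,99]).round(),cv2.minEnclosingCircle(p))
f("teal T",(h>80)&(h<98)&(s>110),(430,190,490,250),66)
f("box T",(h>45)&(h<80)&(s>120),(380,200,430,290),34)
f("dish T",(v>190)&(s<45),(325,255,365,290),12)
f("blue T",(h>98)&(h<125)&(s>110),(235,280,270,315),63)
E
```

```text
t 11.92 at [424.6 394.4 296.1] offset mm [-3.5  7.7 90. ] twist deg [-0.08 -0.03  0.35] F [ 0.4 -0.3  0.2] w 85.1
tealtop 640 x [445. 498.] y [-324. -271.] [ 470.5 -298.2   67.6]
bluetop 201 x [403. 454.] y [373. 428.] [428.4 400.2  63.7]
box 985 x [431. 523.] y [-131.  -68.] [ 475.5 -101.    32.5]
teal T 250 x [442. 498.] y [-321. -266.] ((471.0606994628906, -291.847412109375), 31.147769927978516)
box T 627 x [419. 518.] y [-125.  -60.] ((468.6396484375, -94.09303283691406), 57.597896575927734)
dish T 231 x [451. 506.] y [ 86. 154.] ((484.80902099609375, 120.44591522216797), 38.75904083251953)
blue T 304 x [399. 455.] y [377. 431.] ((427.53216552734375, 403.6158447265625), 29.99795913696289)
```

View pics/c2.png

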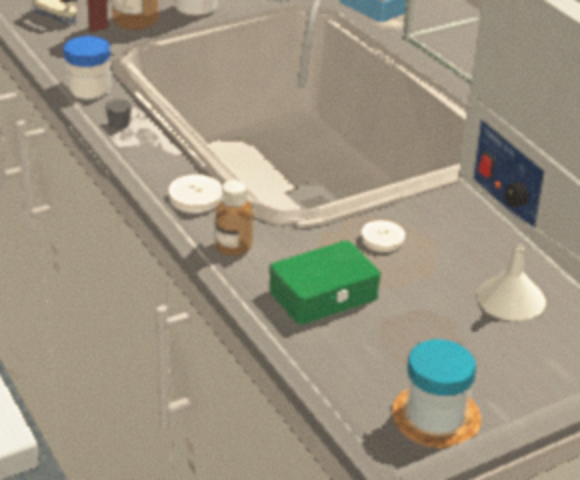

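View pics/top2.png

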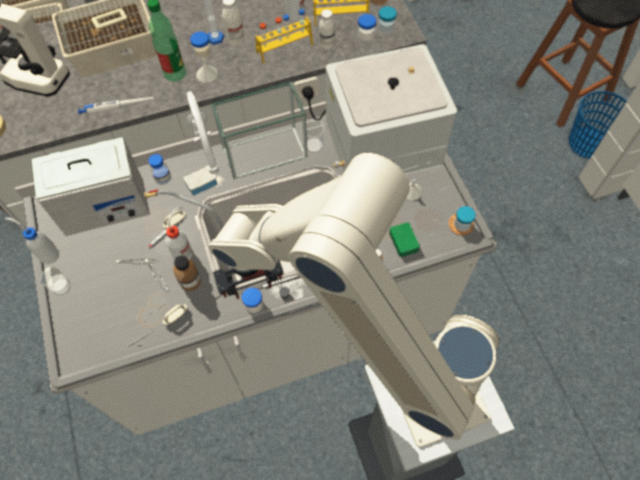

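The teal jar sits on the mat at (435,395 in the crop), within about 3 mm of centre. Blue jar at (428,402): descend on it.

>>> send_rows([
  {"offset": [-0.0035, 0.008, 0], "twist": [0, 0, 0.3]},
  {"offset": [0, 0, 0.015], "twist": [0, 0, 0]},
  {"offset": [0, 0, 0.01], "twist": [0, 0, 0]},
  {"offset": [0, 0, 0], "twist": [0, 0, 0]},
  {"offset": [0, 0, 0], "twist": [0, 0, 0]},
])

```text
t: 12.33
ee_pos: [430.2, 403.1, 271.4]
orientation: [0.005, 3.14, 0.001]
ft_force: [0.0, 0.8, -0.4]
width: 85.3
```

```bash
python3 g.py 428 402 204
```

```text
t 12.33 at [430.2 403.1 271.4] offset mm [ 2.3 -1.2 67.4] twist deg [ 0.04  0.1  -0.17] F [ 0.   0.8 -0.4] w 85.3
```

>>> send_rows([
  {"offset": [0.002, -0.001, 0.02], "twist": [0, 0, 0]},
  {"offset": [0, 0, 0.022], "twist": [0, 0, 0]},
  {"offset": [0, 0, 0.02], "twist": [0, 0, 0]},
  {"offset": [0, 0, 0.006], "twist": [0, 0, 0]},
  {"offset": [0, 0, 0], "twist": [0, 0, 0]},
])

```text
t: 12.75
ee_pos: [429.9, 404.0, 204.1]
orientation: [0.005, 3.136, 0.007]
ft_force: [0.5, -0.1, 0.3]
width: 84.8
```

>>> send_rows([
  {"offset": [0, 0, 0], "twist": [0, 0, 0]},
  {"offset": [0, 0, 0], "twist": [0, 0, 0]},
  {"offset": [0, 0, 0], "twist": [0, 0, 0]},
  {"offset": [0, 0, 0], "twist": [0, 0, 0]},
  {"offset": [0, 0, 0], "twist": [0, 0, 0]},
], gripper=0.045)

```text
t: 13.17
ee_pos: [431.0, 405.0, 207.9]
orientation: [0.005, 3.133, 0.011]
ft_force: [0.2, 0.1, -0.7]
width: 58.5
```

>>> send_rows([
  {"offset": [0, 0, 0], "twist": [0, 0, 0]},
  {"offset": [0, 0, 0], "twist": [0, 0, 0]},
  {"offset": [0, 0, 0], "twist": [0, 0, 0]},
  {"offset": [0, 0, 0], "twist": [0, 0, 0]},
  {"offset": [0, 0, 0], "twist": [0, 0, 0]},
])

```text
t: 13.58
ee_pos: [431.2, 405.2, 209.3]
orientation: [0.005, 3.131, 0.013]
ft_force: [-0.2, 1.1, 0.1]
width: 58.5
```

>>> send_rows([
  {"offset": [0, 0, -0.02], "twist": [0, 0, 0]},
  {"offset": [0, 0, -0.025], "twist": [0, 0, 0]},
  {"offset": [0, 0, -0.03], "twist": [0, 0, 0]},
  {"offset": [0, 0, -0.025], "twist": [0, 0, 0]},
  {"offset": [0, 0, -0.01], "twist": [0, 0, 0]},
])

```text
t: 14.0
ee_pos: [428.9, 403.2, 318.6]
orientation: [0.005, 3.139, 0.002]
ft_force: [1.1, 0.2, 0.0]
width: 58.6
```

```bash
python3 g.py 552 -295 310
```

```text
t 14.0 at [428.9 403.2 318.6] offset mm [-125.5 -697.8    7.9] twist deg [ 0.08  0.14 -0.2 ] F [1.1 0.2 0. ] w 58.6
```

>>> send_rows([
  {"offset": [-0.001, -0.02, 0], "twist": [0, 0, 0]},
  {"offset": [-0.001, -0.037, 0], "twist": [0, 0, 0]},
  {"offset": [-0.001, -0.037, 0], "twist": [0, 0, 0]},
  {"offset": [-0.001, -0.037, 0], "twist": [0, 0, 0]},
  {"offset": [-0.001, -0.037, 0], "twist": [0, 0, 0]},
])

```text
t: 14.42
ee_pos: [434.2, 236.8, 320.3]
orientation: [-0.009, 3.129, 0.016]
ft_force: [0.7, -0.7, -0.7]
width: 58.1
```

>>> send_rows([
  {"offset": [-0.002, -0.037, 0], "twist": [0, 0, 0]},
  {"offset": [-0.002, -0.037, 0], "twist": [0, 0, 0]},
  {"offset": [-0.002, -0.037, 0], "twist": [0, 0, 0]},
  {"offset": [-0.002, -0.037, 0], "twist": [0, 0, 0]},
  {"offset": [-0.002, -0.037, 0], "twist": [0, 0, 0]},
])

```text
t: 14.83
ee_pos: [442.9, 43.6, 316.4]
orientation: [-0.014, 3.131, 0.015]
ft_force: [0.7, 0.2, -1.4]
width: 58.6
```

>>> send_rows([
  {"offset": [-0.012, -0.035, 0], "twist": [0, 0, 0]},
  {"offset": [-0.012, -0.035, 0], "twist": [0, 0, 0]},
  {"offset": [-0.012, -0.035, 0], "twist": [0, 0, 0]},
  {"offset": [-0.012, -0.035, 0], "twist": [0, 0, 0]},
  {"offset": [-0.012, -0.035, 0], "twist": [0, 0, 0]},
])

```text
t: 15.25
ee_pos: [501.7, -140.6, 312.5]
orientation: [-0.012, 3.136, 0.017]
ft_force: [0.8, 0.7, -1.2]
width: 58.8
```

```bash
python3 g.py 554 -295 310
```

```text
t 15.25 at [ 501.7 -140.6  312.5] offset mm [ -51.1 -154.8    1.2] twist deg [0.61 0.32 0.45] F [ 0.8  0.7 -1.2] w 58.8
```

>>> send_rows([
  {"offset": [-0.012, -0.035, 0], "twist": [0.6, 0.3, 0.4]},
  {"offset": [-0.012, -0.035, 0], "twist": [0, 0, 0]},
  {"offset": [-0.012, -0.035, 0], "twist": [0, 0, 0]},
  {"offset": [-0.008, -0.03, 0], "twist": [0, 0, 0]},
  {"offset": [0, 0, 0], "twist": [0, 0, 0]},
])

```text
t: 15.67
ee_pos: [547.5, -289.1, 308.9]
orientation: [0.007, 3.141, -0.003]
ft_force: [0.2, 0.7, -1.2]
width: 58.4
```

>>> send_rows([
  {"offset": [0, 0, 0.01], "twist": [0, 0, 0]},
  {"offset": [0, 0, 0.02], "twist": [0, 0, 0]},
  {"offset": [0, 0, 0], "twist": [0, 0, 0]},
  {"offset": [0, 0, 0], "twist": [0, 0, 0]},
  {"offset": [0, 0, 0], "twist": [0, 0, 0]},
])

```text
t: 16.08
ee_pos: [545.6, -287.9, 273.6]
orientation: [-0.011, -3.137, -0.002]
ft_force: [0.5, 0.2, -0.5]
width: 58.4
```

```bash
python3 g.py 554 -295 215
```

```text
t 16.08 at [ 545.6 -287.9  273.6] offset mm [-8.7 -7.2 58.6] twist deg [ 0.08 -0.25 -0.39] F [ 0.5  0.2 -0.5] w 58.4
```

>>> send_rows([
  {"offset": [-0.0085, -0.006, 0], "twist": [0, -0.2, -0.4]},
  {"offset": [0, 0, 0.015], "twist": [0, 0, 0]},
  {"offset": [0, 0, 0.015], "twist": [0, 0, 0]},
  {"offset": [0, 0, 0.01], "twist": [0, 0, 0]},
  {"offset": [0, 0, 0], "twist": [0, 0, 0]},
])

```text
t: 16.5
ee_pos: [558.0, -292.8, 236.4]
orientation: [-0.01, 3.135, -0.003]
ft_force: [-0.9, 0.5, -1.0]
width: 58.4
```

```bash
python3 g.py 554 -294 210
```

```text
t 16.5 at [ 558.  -292.8  236.4] offset mm [ 4.2 -1.2 26.4] twist deg [-0.1   0.35  0.36] F [-0.9  0.5 -1. ] w 58.4
```

>>> send_rows([
  {"offset": [0.003, -0.001, 0.01], "twist": [0, 0.3, 0.3]},
  {"offset": [0, 0, 0.008], "twist": [0, 0, 0]},
  {"offset": [0, 0, 0.004], "twist": [0, 0, 0]},
  {"offset": [0, 0, 0], "twist": [0, 0, 0]},
  {"offset": [0, 0, 0], "twist": [0, 0, 0]},
])

```text
t: 16.92
ee_pos: [556.1, -294.1, 214.0]
orientation: [-0.002, 3.139, -0.005]
ft_force: [0.3, -0.1, -1.1]
width: 58.6
```

```bash
python3 g.py 554 -294 208
```

```text
t 16.92 at [ 556.1 -294.1  214. ] offset mm [2.1 0.1 6. ] twist deg [-0.17  0.14  0.09] F [ 0.3 -0.1 -1.1] w 58.6
```

>>> send_rows([
  {"offset": [0.002, 0, 0.002], "twist": [0, 0, 0]},
  {"offset": [0, 0, 0.002], "twist": [0, 0, 0]},
  {"offset": [0, 0, 0], "twist": [0, 0, 0]},
  {"offset": [0, 0, 0], "twist": [0, 0, 0]},
  {"offset": [0, 0, 0], "twist": [0, 0, 0]},
])

```text
t: 17.33
ee_pos: [554.1, -294.4, 210.7]
orientation: [-0.002, 3.138, -0.006]
ft_force: [1.1, -0.1, -0.4]
width: 58.3
```

>>> send_rows([
  {"offset": [0, 0, 0.001], "twist": [0, 0, 0]},
  {"offset": [0, 0, 0], "twist": [0, 0, 0]},
  {"offset": [0, 0, 0], "twist": [0, 0, 0]},
  {"offset": [0, 0, 0], "twist": [0, 0, 0]},
  {"offset": [0, 0, 0], "twist": [0, 0, 0]},
])

```text
t: 17.75
ee_pos: [554.4, -294.5, 210.2]
orientation: [-0.002, 3.137, -0.007]
ft_force: [0.6, -0.1, -1.5]
width: 58.6
```

>>> send_rows([
  {"offset": [0, 0, 0.001], "twist": [0, 0, 0]},
  {"offset": [0, 0, 0], "twist": [0, 0, 0]},
  {"offset": [0, 0, 0], "twist": [0, 0, 0]},
  {"offset": [0, 0, 0], "twist": [0, 0, 0]},
  {"offset": [0, 0, 0], "twist": [0, 0, 0]},
])

```text
t: 18.17
ee_pos: [554.4, -294.5, 209.0]
orientation: [-0.002, 3.137, -0.007]
ft_force: [-0.2, 0.5, -0.8]
width: 58.5
```

>>> send_rows([
  {"offset": [0, 0, 0.001], "twist": [0, 0, 0]},
  {"offset": [0, 0, 0.0005], "twist": [0, 0, 0]},
  {"offset": [0, 0, 0], "twist": [0, 0, 0]},
  {"offset": [0, 0, 0], "twist": [0, 0, 0]},
  {"offset": [0, 0, 0], "twist": [0, 0, 0]},
])

```text
t: 18.58
ee_pos: [554.5, -294.6, 207.7]
orientation: [-0.002, 3.137, -0.007]
ft_force: [0.2, -1.1, -1.1]
width: 58.5
```

```bash
python3 g.py 554 -294 207
```

```text
t 18.58 at [ 554.5 -294.6  207.7] offset mm [0.5 0.6 0.7] twist deg [-0.24  0.28  0.08] F [ 0.2 -1.1 -1.1] w 58.5
```

>>> send_rows([
  {"offset": [0, 0, 0.0015], "twist": [0, 0, 0]},
  {"offset": [0, 0, 0], "twist": [0, 0, 0]},
  {"offset": [0, 0, 0], "twist": [0, 0, 0]},
  {"offset": [0, 0, 0], "twist": [0, 0, 0]},
  {"offset": [0, 0, 0], "twist": [0, 0, 0]},
])

```text
t: 19.0
ee_pos: [555.0, -294.9, 207.8]
orientation: [-0.002, 3.135, -0.008]
ft_force: [0.4, -0.4, -0.4]
width: 58.5
```

>>> send_rows([
  {"offset": [0, 0, 0], "twist": [0, 0, 0]},
  {"offset": [0, 0, 0], "twist": [0, 0, 0]},
  {"offset": [0, 0, 0], "twist": [0, 0, 0]},
  {"offset": [0, 0, 0], "twist": [0, 0, 0]},
  {"offset": [0, 0, 0], "twist": [0, 0, 0]},
], gripper=0.085)

```text
t: 19.42
ee_pos: [555.0, -294.9, 207.4]
orientation: [-0.002, 3.135, -0.008]
ft_force: [-1.5, -0.4, 1.2]
width: 84.3
```

>>> send_rows([
  {"offset": [0, 0, -0.015], "twist": [0, 0, 0]},
  {"offset": [0, 0, -0.025], "twist": [0, 0, 0]},
  {"offset": [0, 0, -0.025], "twist": [0, 0, 0]},
  {"offset": [0, 0, -0.025], "twist": [0, 0, 0]},
  {"offset": [0, 0, -0.01], "twist": [0, 0, 0]},
])

```text
t: 19.83
ee_pos: [553.3, -293.8, 310.9]
orientation: [-0.002, 3.142, -0.002]
ft_force: [0.2, 0.4, 0.3]
width: 84.8
```

>>> send_rows([
  {"offset": [0.012, 0.02, 0], "twist": [0, 0, 0]},
  {"offset": [0.012, 0.035, 0], "twist": [0, 0, 0]},
  {"offset": [0.012, 0.035, 0], "twist": [0, 0, 0]},
  {"offset": [0.012, 0.035, 0], "twist": [0, 0, 0]},
  {"offset": [0.012, 0.035, 0], "twist": [0, 0, 0]},
])

```text
t: 20.25
ee_pos: [494.5, -135.6, 317.4]
orientation: [0.011, 3.125, -0.016]
ft_force: [0.5, 0.7, -0.2]
width: 85.1
```

```bash
python3 g.py 434 13 310
```

```text
t 20.25 at [ 494.5 -135.6  317.4] offset mm [ 61.6 148.3   4.8] twist deg [-0.59  0.97 -0.39] F [ 0.5  0.7 -0.2] w 85.1
```

>>> send_rows([
  {"offset": [0.015, 0.035, 0.001], "twist": [-0.6, 1.0, -0.4]},
  {"offset": [0.015, 0.035, 0.001], "twist": [0, 0, 0]},
  {"offset": [0.015, 0.035, 0.001], "twist": [0, 0, 0]},
  {"offset": [0.012, 0.03, 0], "twist": [0, 0, 0]},
  {"offset": [0, 0, 0], "twist": [0, 0, 0]},
], gripper=0.07)

```text
t: 20.67
ee_pos: [431.0, 8.6, 315.4]
orientation: [0.003, -3.141, -0.001]
ft_force: [-0.7, -0.4, -0.2]
width: 70.1
```

>>> send_rows([
  {"offset": [0, 0, 0], "twist": [0, 0, 0]},
  {"offset": [0, 0, 0], "twist": [0, 0, 0]},
  {"offset": [0, 0, 0], "twist": [0, 0, 0]},
  {"offset": [0, 0, 0], "twist": [0, 0, 0]},
  {"offset": [0, 0, 0], "twist": [0, 0, 0]},
])

```text
t: 21.08
ee_pos: [432.1, 7.8, 316.8]
orientation: [-0.005, 3.139, 0.001]
ft_force: [0.4, -0.5, 1.0]
width: 69.7
```

```bash
python3 - <<'E'
from g import *
rem(434,13,205)
im,D=optics.get_image("scene");cv2.imwrite("pics/scene3.png",im);im2,_=optics.get_image("top");cv2.imwrite("pics/top3.png",im2)
C=cloud("scene",D);h,s,v=cv2.split(cv2.cvtColor(im,cv2.COLOR_BGR2HSV))
def top(n,m):
    p=C[m]
    if len(p)>4:print(n,len(p),"x",np.percentile(p[:,0],[2,98]).round(),"y",np.percentile(p[:,1],[2,98]).round(),p.mean(0).round(1))
Y=(D>0)
def reg(x,y,r):return Y&(np.hypot(C[...,0]-x,C[...,1]-y)<r)
top("teal",reg(472,-295,45)&(C[...,2]>63)&(C[...,2]<75))
top("blue",reg(551,-295,38)&(C[...,2]>60)&(C[...,2]<75))
top("cap",reg(434,13,30)&(C[...,2]>72)&(C[...,2]<82))
top("dish",reg(435,110,45)&(C[...,2]>9)&(C[...,2]<20)&(v>190)&(s<60))
top("stopper",reg(430,307,25)&(C[...,2]>22)&(C[...,2]<32))
E
```

```text
t 21.08 at [432.1   7.8 316.8] offset mm [ -1.6   5.1 111.8] twist deg [0.02 0.17 0.19] F [ 0.4 -0.5  1. ] w 69.7
teal 643 x [445. 497.] y [-324. -271.] [ 470.4 -298.4   67.6]
blue 570 x [526. 578.] y [-324. -272.] [ 551.9 -298.3   63.7]
cap 92 x [422. 445.] y [ 1. 25.] [433.5  11.3  76.1]
dish 361 x [394. 466.] y [ 84. 141.] [436.8 111.8  12.7]
stopper 79 x [415. 444.] y [290. 320.] [428.6 303.6  25.8]
```

>>> send_rows([
  {"offset": [-0.0015, 0.005, 0.01], "twist": [0, 0.1, 0.2]},
  {"offset": [0, 0, 0.02], "twist": [0, 0, 0]},
  {"offset": [0, 0, 0.01], "twist": [0, 0, 0]},
  {"offset": [0, 0, 0], "twist": [0, 0, 0]},
  {"offset": [0, 0, 0], "twist": [0, 0, 0]},
])

```text
t: 21.6
ee_pos: [434.9, 12.2, 273.6]
orientation: [0.008, 3.139, 0.001]
ft_force: [0.1, 0.8, -0.1]
width: 70.0
```

```bash
python3 g.py 434 13 205
```

```text
t 21.6 at [434.9  12.2 273.6] offset mm [ 1.1  0.7 68.6] twist deg [ 0.03  0.14 -0.31] F [ 0.1  0.8 -0.1] w 70.0
```

>>> send_rows([
  {"offset": [0.001, 0.001, 0.02], "twist": [0, 0, -0.3]},
  {"offset": [0, 0, 0.022], "twist": [0, 0, 0]},
  {"offset": [0, 0, 0.02], "twist": [0, 0, 0]},
  {"offset": [0, 0, 0.006], "twist": [0, 0, 0]},
  {"offset": [0, 0, 0], "twist": [0, 0, 0]},
])

```text
t: 22.02
ee_pos: [436.3, 13.5, 204.9]
orientation: [0.002, 3.134, 0.001]
ft_force: [-0.7, 0.2, -0.3]
width: 70.1
```

>>> send_rows([
  {"offset": [0, 0, 0], "twist": [0, 0, 0]},
  {"offset": [0, 0, 0], "twist": [0, 0, 0]},
  {"offset": [0, 0, 0], "twist": [0, 0, 0]},
  {"offset": [0, 0, 0], "twist": [0, 0, 0]},
  {"offset": [0, 0, 0], "twist": [0, 0, 0]},
])

```text
t: 22.43
ee_pos: [437.6, 13.5, 208.1]
orientation: [0.002, 3.13, 0.001]
ft_force: [-0.2, 0.6, 0.3]
width: 69.9
```

>>> send_rows([
  {"offset": [0, 0, 0], "twist": [0, 0, 0]},
  {"offset": [0, 0, 0], "twist": [0, 0, 0]},
  {"offset": [0, 0, 0], "twist": [0, 0, 0]},
  {"offset": [0, 0, 0], "twist": [0, 0, 0]},
  {"offset": [0, 0, 0], "twist": [0, 0, 0]},
], gripper=0.03)

```text
t: 22.85
ee_pos: [438.1, 13.5, 209.6]
orientation: [0.002, 3.127, 0.001]
ft_force: [0.1, 1.1, 0.3]
width: 40.1
```

>>> send_rows([
  {"offset": [0, 0, 0], "twist": [0, 0, 0]},
  {"offset": [0, 0, 0], "twist": [0, 0, 0]},
  {"offset": [0, 0, 0], "twist": [0, 0, 0]},
  {"offset": [0, 0, 0], "twist": [0, 0, 0]},
  {"offset": [0, 0, 0], "twist": [0, 0, 0]},
])

```text
t: 23.27
ee_pos: [438.2, 13.5, 209.6]
orientation: [0.002, 3.127, 0.001]
ft_force: [0.0, 0.9, 1.5]
width: 39.4
```

>>> send_rows([
  {"offset": [0, 0, -0.02], "twist": [0, 0, 0]},
  {"offset": [0, 0, -0.025], "twist": [0, 0, 0]},
  {"offset": [0, 0, -0.03], "twist": [0, 0, 0]},
  {"offset": [0, 0, -0.025], "twist": [0, 0, 0]},
  {"offset": [0, 0, -0.01], "twist": [0, 0, 0]},
])

```text
t: 23.68
ee_pos: [435.0, 13.4, 320.0]
orientation: [0.003, 3.138, 0.001]
ft_force: [0.2, 0.9, -0.3]
width: 39.7
```

```bash
python3 g.py 475 -197 300
```

```text
t 23.68 at [435.   13.4 320. ] offset mm [ -40.3 -210.3   20. ] twist deg [ 0.03  0.19 -0.09] F [ 0.2  0.9 -0.3] w 39.7
```

>>> send_rows([
  {"offset": [-0.009, -0.03, 0.002], "twist": [0, 0.2, 0]},
  {"offset": [-0.009, -0.035, 0.002], "twist": [0, 0, 0]},
  {"offset": [-0.009, -0.035, 0.002], "twist": [0, 0, 0]},
  {"offset": [-0.009, -0.035, 0.002], "twist": [0, 0, 0]},
  {"offset": [-0.007, -0.035, 0.002], "twist": [0, 0, 0]},
])

```text
t: 24.1
ee_pos: [479.0, -157.3, 314.2]
orientation: [-0.015, 3.135, 0.001]
ft_force: [1.1, -0.1, -0.1]
width: 39.5
```

>>> send_rows([
  {"offset": [0, -0.03, 0], "twist": [0, 0, 0]},
  {"offset": [0, 0, 0], "twist": [0, 0, 0]},
  {"offset": [0, 0, 0], "twist": [0, 0, 0]},
  {"offset": [0, 0, 0], "twist": [0, 0, 0]},
  {"offset": [0, 0, 0], "twist": [0, 0, 0]},
])

```text
t: 24.52
ee_pos: [479.5, -194.0, 313.0]
orientation: [-0.004, 3.135, 0.001]
ft_force: [-0.1, -1.3, -0.5]
width: 39.7
```

```bash
python3 g.py 478 -197 212
```

```text
t 24.52 at [ 479.5 -194.   313. ] offset mm [  2.2  -3.1 100.9] twist deg [0.02 0.39 0.15] F [-0.1 -1.3 -0.5] w 39.7
```

>>> send_rows([
  {"offset": [0.002, -0.003, 0.015], "twist": [0, 0.4, 0.1]},
  {"offset": [0, 0, 0.025], "twist": [0, 0, 0]},
  {"offset": [0, 0, 0.025], "twist": [0, 0, 0]},
  {"offset": [0, 0, 0.01], "twist": [0, 0, 0]},
  {"offset": [0, 0, 0], "twist": [0, 0, 0]},
])

```text
t: 24.93
ee_pos: [478.1, -191.0, 237.4]
orientation: [-0.013, 3.14, -0.0]
ft_force: [0.3, 0.4, -0.3]
width: 39.3
```

```bash
python3 g.py 478 -197 210
```

```text
t 24.93 at [ 478.1 -191.   237.4] offset mm [ 0.2 -6.  27.4] twist deg [-0.01  0.11  0.49] F [ 0.3  0.4 -0.3] w 39.3
```

>>> send_rows([
  {"offset": [0, -0.006, 0.01], "twist": [0, 0, 0.4]},
  {"offset": [0, 0, 0.008], "twist": [0, 0, 0]},
  {"offset": [0, 0, 0.004], "twist": [0, 0, 0]},
  {"offset": [0, 0, 0], "twist": [0, 0, 0]},
  {"offset": [0, 0, 0], "twist": [0, 0, 0]},
])

```text
t: 25.35
ee_pos: [479.3, -196.0, 215.6]
orientation: [-0.006, 3.138, -0.001]
ft_force: [0.1, 0.8, -1.0]
width: 39.7
```

```bash
python3 g.py 478 -197 208
```

```text
t 25.35 at [ 479.3 -196.   215.6] offset mm [ 1.3 -1.   7.6] twist deg [-0.04  0.21  0.21] F [ 0.1  0.8 -1. ] w 39.7
```

>>> send_rows([
  {"offset": [0.001, -0.001, 0.003], "twist": [0, 0.2, 0.2]},
  {"offset": [0, 0, 0.003], "twist": [0, 0, 0]},
  {"offset": [0, 0, 0], "twist": [0, 0, 0]},
  {"offset": [0, 0, 0], "twist": [0, 0, 0]},
  {"offset": [0, 0, 0], "twist": [0, 0, 0]},
])

```text
t: 25.77
ee_pos: [478.7, -197.7, 210.6]
orientation: [0.001, 3.139, -0.003]
ft_force: [-0.2, -0.5, -1.1]
width: 39.6
```

>>> send_rows([
  {"offset": [0, 0, 0.0015], "twist": [0, 0, 0]},
  {"offset": [0, 0, 0], "twist": [0, 0, 0]},
  {"offset": [0, 0, 0], "twist": [0, 0, 0]},
  {"offset": [0, 0, 0], "twist": [0, 0, 0]},
  {"offset": [0, 0, 0], "twist": [0, 0, 0]},
])

```text
t: 26.18
ee_pos: [479.1, -197.9, 210.2]
orientation: [0.001, 3.137, -0.004]
ft_force: [0.7, -0.2, -0.9]
width: 39.3
```

```bash
python3 g.py 478 -197 208
```

```text
t 26.18 at [ 479.1 -197.9  210.2] offset mm [1.1 0.9 2.2] twist deg [-0.15  0.24 -0.05] F [ 0.7 -0.2 -0.9] w 39.3
```

>>> send_rows([
  {"offset": [0.001, 0, 0.0015], "twist": [0, 0, 0]},
  {"offset": [0, 0, 0.001], "twist": [0, 0, 0]},
  {"offset": [0, 0, 0], "twist": [0, 0, 0]},
  {"offset": [0, 0, 0], "twist": [0, 0, 0]},
  {"offset": [0, 0, 0], "twist": [0, 0, 0]},
])

```text
t: 26.6
ee_pos: [478.8, -197.9, 210.2]
orientation: [0.002, 3.135, -0.005]
ft_force: [0.1, 0.1, -0.6]
width: 39.6
```

>>> send_rows([
  {"offset": [0, 0, 0], "twist": [0, 0, 0]},
  {"offset": [0, 0, 0], "twist": [0, 0, 0]},
  {"offset": [0, 0, 0], "twist": [0, 0, 0]},
  {"offset": [0, 0, 0], "twist": [0, 0, 0]},
  {"offset": [0, 0, 0], "twist": [0, 0, 0]},
], gripper=0.06)

```text
t: 27.02
ee_pos: [478.7, -197.9, 209.5]
orientation: [0.002, 3.136, -0.004]
ft_force: [0.2, -0.2, -0.3]
width: 59.9
```

>>> send_rows([
  {"offset": [0, 0, -0.015], "twist": [0, 0, 0]},
  {"offset": [0, 0, -0.025], "twist": [0, 0, 0]},
  {"offset": [0, 0, -0.025], "twist": [0, 0, 0]},
  {"offset": [0, 0, -0.025], "twist": [0, 0, 0]},
  {"offset": [0, 0, -0.01], "twist": [0, 0, 0]},
])

```text
t: 27.43
ee_pos: [477.0, -197.2, 309.3]
orientation: [-0.002, -3.139, -0.001]
ft_force: [1.2, -0.1, -0.8]
width: 60.0
```

>>> send_rows([
  {"offset": [0.002, 0.025, 0], "twist": [0, 0, 0]},
  {"offset": [0.004, 0.035, 0], "twist": [0, 0, 0]},
  {"offset": [0.004, 0.035, 0], "twist": [0, 0, 0]},
  {"offset": [0.004, 0.035, 0], "twist": [0, 0, 0]},
  {"offset": [0.005, 0.035, 0], "twist": [0, 0, 0]},
], gripper=0.082)

```text
t: 27.85
ee_pos: [460.3, -32.8, 311.9]
orientation: [0.018, 3.132, -0.006]
ft_force: [0.4, 0.2, -0.0]
width: 81.7
```

```bash
python3 - <<'E'
from g import *
rem(434,111,260)
im,D=optics.get_image("scene");cv2.imwrite("pics/scene4.png",im)
C=cloud("scene",D)
A=cv2.resize(im[245:295,255:335],None,fx=8,fy=8,interpolation=cv2.INTER_NEAREST)
B=cv2.resize(im[285:425,345:485],None,fx=3,fy=3)
o=np.zeros((A.shape[0]+0,640,3),np.uint8)
cv2.imwrite("pics/c4.png",A)
p=C[(D>0)&(np.hypot(C[...,0]-474,C[...,1]+197)<25)&(C[...,2]>70)&(C[...,2]<84)]
print("cap",len(p),np.percentile(p,[2,98],axis=0).round(),p.mean(0).round())
E
```

```text
t 27.85 at [460.3 -32.8 311.9] offset mm [ 28.4 143.7  51.1] twist deg [-0.22  0.52 -0.65] F [ 0.4  0.2 -0. ] w 81.7
cap 130 [[ 461. -212.   71.]
 [ 485. -188.   79.]] [ 472. -201.   76.]
```

View pics/c4.png

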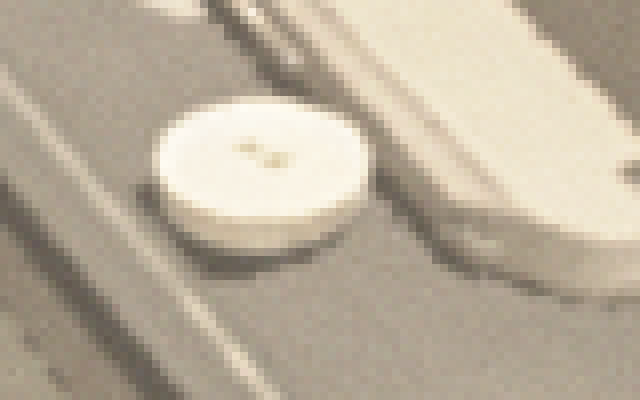

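The enlarged dish A shows its top disc centred near crop (263,158), which is pixel (287.9,264.7) in the full picture. The bottle stands at about (473,-200).

```bash
python3 - <<'E'
from h import *
for a,b in [(263.5,158),(155,165),(372,165),(263,97),(263,222)]: print(w("scene",255+a/8-.5,245+b/8-.5,14).round(1))
E
```

```text
[438.8 113.1  14. ]
[410.3 123.8  14. ]
[464.2  96.   14. ]
[452.8 141.3  14. ]
[424.5  84.7  14. ]
```

>>> send_rows([
  {"offset": [0.007, 0.035, 0.004], "twist": [-0.2, 0.5, -0.6]},
  {"offset": [0.007, 0.035, 0.004], "twist": [0, 0, 0]},
  {"offset": [0.007, 0.035, 0.004], "twist": [0, 0, 0]},
  {"offset": [0.005, 0.025, 0], "twist": [0, 0, 0]},
  {"offset": [0, 0, 0], "twist": [0, 0, 0]},
])

```text
t: 28.32
ee_pos: [431.2, 107.9, 297.6]
orientation: [0.002, -3.14, -0.002]
ft_force: [0.4, -0.7, -0.2]
width: 81.8
```

>>> send_rows([
  {"offset": [0, 0, 0], "twist": [0, 0, 0]},
  {"offset": [0, 0, 0], "twist": [0, 0, 0]},
  {"offset": [0, 0, 0], "twist": [0, 0, 0]},
  {"offset": [0, 0, 0], "twist": [0, 0, 0]},
  {"offset": [0, 0, 0], "twist": [0, 0, 0]},
])

```text
t: 28.73
ee_pos: [431.2, 106.7, 296.5]
orientation: [0.004, -3.139, -0.001]
ft_force: [-0.0, 0.2, 0.3]
width: 82.0
```

```bash
python3 g.py 432 111 240
```

```text
t 28.73 at [431.2 106.7 296.5] offset mm [-1.   4.3 56.5] twist deg [ 0.03 -0.15  0.15] F [-0.   0.2  0.3] w 82.0
```

>>> send_rows([
  {"offset": [-0.006, 0.006, 0.01], "twist": [0, 0, 0]},
  {"offset": [0, 0, 0.025], "twist": [0, 0, 0]},
  {"offset": [0, 0, 0.02], "twist": [0, 0, 0]},
  {"offset": [0, 0, 0], "twist": [0, 0, 0]},
  {"offset": [0, 0, 0], "twist": [0, 0, 0]},
])

```text
t: 29.15
ee_pos: [439.7, 109.3, 241.3]
orientation: [0.007, 3.139, 0.002]
ft_force: [0.3, 0.4, 0.7]
width: 81.9
```

```bash
python3 g.py 438 112.5 185
```

```text
t 29.15 at [439.7 109.3 241.3] offset mm [ 1.8  3.1 56.3] twist deg [ 0.08  0.13 -0.27] F [0.3 0.4 0.7] w 81.9
```

>>> send_rows([
  {"offset": [0.0015, 0.003, 0.015], "twist": [0, 0.1, -0.3]},
  {"offset": [0, 0, 0.015], "twist": [0, 0, 0]},
  {"offset": [0, 0, 0.01], "twist": [0, 0, 0]},
  {"offset": [0, 0, 0], "twist": [0, 0, 0]},
  {"offset": [0, 0, 0], "twist": [0, 0, 0]},
])

```text
t: 29.57
ee_pos: [440.5, 110.9, 203.9]
orientation: [0.004, 3.136, 0.004]
ft_force: [-0.7, -0.4, 0.0]
width: 81.9
```

```bash
python3 g.py 438 112.5 185
```

```text
t 29.57 at [440.5 110.9 203.9] offset mm [ 2.6  1.5 18.9] twist deg [ 0.13  0.29 -0.16] F [-0.7 -0.4  0. ] w 81.9
```

>>> send_rows([
  {"offset": [0.0025, 0.0015, 0.006], "twist": [0.1, 0.3, -0.2]},
  {"offset": [0, 0, 0.006], "twist": [0, 0, 0]},
  {"offset": [0, 0, 0.004], "twist": [0, 0, 0]},
  {"offset": [0, 0, 0], "twist": [0, 0, 0]},
  {"offset": [0, 0, 0], "twist": [0, 0, 0]},
])

```text
t: 29.98
ee_pos: [438.8, 112.6, 188.9]
orientation: [-0.001, 3.138, 0.002]
ft_force: [-0.7, -0.4, 0.0]
width: 82.2
```

```bash
python3 g.py 438 112.5 185
```

```text
t 29.98 at [438.8 112.6 188.9] offset mm [ 0.8 -0.1  3.9] twist deg [0.07 0.18 0.04] F [-0.7 -0.4  0. ] w 82.2
```

>>> send_rows([
  {"offset": [0.001, 0, 0.003], "twist": [0, 0.2, 0]},
  {"offset": [0, 0, 0.001], "twist": [0, 0, 0]},
  {"offset": [0, 0, 0], "twist": [0, 0, 0]},
  {"offset": [0, 0, 0], "twist": [0, 0, 0]},
  {"offset": [0, 0, 0], "twist": [0, 0, 0]},
])

```text
t: 30.4
ee_pos: [437.7, 112.7, 184.7]
orientation: [0.001, -3.141, -0.002]
ft_force: [0.4, -0.1, 1.0]
width: 82.2
```

>>> send_rows([
  {"offset": [0, 0, 0], "twist": [0, 0, 0]},
  {"offset": [0, 0, 0], "twist": [0, 0, 0]},
  {"offset": [0, 0, 0], "twist": [0, 0, 0]},
  {"offset": [0, 0, 0], "twist": [0, 0, 0]},
  {"offset": [0, 0, 0], "twist": [0, 0, 0]},
], gripper=0.045)

```text
t: 30.82
ee_pos: [437.9, 112.7, 185.0]
orientation: [-0.001, 3.142, 0.002]
ft_force: [-0.1, 0.2, -0.4]
width: 55.5
```

>>> send_rows([
  {"offset": [0, 0, 0], "twist": [0, 0, 0]},
  {"offset": [0, 0, 0], "twist": [0, 0, 0]},
  {"offset": [0, 0, 0], "twist": [0, 0, 0]},
  {"offset": [0, 0, 0], "twist": [0, 0, 0]},
  {"offset": [0, 0, 0], "twist": [0, 0, 0]},
])

```text
t: 31.23
ee_pos: [437.9, 112.7, 185.0]
orientation: [0.001, -3.142, -0.002]
ft_force: [-0.6, 0.1, -0.4]
width: 55.3
```

>>> send_rows([
  {"offset": [0, 0, -0.015], "twist": [0, 0, 0]},
  {"offset": [0, 0, -0.02], "twist": [0, 0, 0]},
  {"offset": [0, 0, -0.02], "twist": [0, 0, 0]},
  {"offset": [0, 0, -0.02], "twist": [0, 0, 0]},
  {"offset": [0, 0, -0.01], "twist": [0, 0, 0]},
])

```text
t: 31.65
ee_pos: [436.6, 112.3, 270.4]
orientation: [0.001, -3.134, 0.001]
ft_force: [0.4, 0.7, -0.3]
width: 55.5
```

```bash
python3 g.py 475 -98.5 280
```

```text
t 31.65 at [436.6 112.3 270.4] offset mm [ -38.1 -210.8   -9.9] twist deg [-0.02 -0.45  0.04] F [ 0.4  0.7 -0.3] w 55.5
```

>>> send_rows([
  {"offset": [-0.007, -0.03, -0.002], "twist": [0, -0.4, 0]},
  {"offset": [-0.007, -0.035, -0.002], "twist": [0, 0, 0]},
  {"offset": [-0.007, -0.035, -0.002], "twist": [0, 0, 0]},
  {"offset": [-0.007, -0.035, -0.002], "twist": [0, 0, 0]},
  {"offset": [-0.007, -0.035, -0.002], "twist": [0, 0, 0]},
])

```text
t: 32.07
ee_pos: [473.2, -57.9, 284.4]
orientation: [-0.02, 3.135, 0.002]
ft_force: [1.5, 0.3, 0.3]
width: 55.3
```

>>> send_rows([
  {"offset": [-0.002, -0.032, 0], "twist": [0, 0, 0]},
  {"offset": [0, 0, 0], "twist": [0, 0, 0]},
  {"offset": [0, 0, 0], "twist": [0, 0, 0]},
  {"offset": [0, 0, 0], "twist": [0, 0, 0]},
  {"offset": [0, 0, 0], "twist": [0, 0, 0]},
])

```text
t: 32.48
ee_pos: [476.6, -97.1, 285.2]
orientation: [-0.008, 3.132, -0.0]
ft_force: [-0.6, 0.2, -0.5]
width: 55.7
```

```bash
python3 g.py 474.5 -99 230
```

```text
t 32.48 at [476.6 -97.1 285.2] offset mm [ 2.6 -1.9 55.2] twist deg [-0.02  0.54  0.29] F [-0.6  0.2 -0.5] w 55.7
```

>>> send_rows([
  {"offset": [0.0025, -0.002, 0.015], "twist": [0, 0.5, 0.3]},
  {"offset": [0, 0, 0.015], "twist": [0, 0, 0]},
  {"offset": [0, 0, 0.01], "twist": [0, 0, 0]},
  {"offset": [0, 0, 0], "twist": [0, 0, 0]},
  {"offset": [0, 0, 0], "twist": [0, 0, 0]},
])

```text
t: 32.9
ee_pos: [473.8, -93.6, 244.0]
orientation: [0.012, -3.141, -0.0]
ft_force: [-0.0, -0.2, 0.0]
width: 56.0
```

```bash
python3 g.py 474.5 -99 221
```

```text
t 32.9 at [473.8 -93.6 244. ] offset mm [-0.6 -5.4 23. ] twist deg [ 0.02 -0.01  0.44] F [-0.  -0.2  0. ] w 56.0
```

>>> send_rows([
  {"offset": [-0.0005, -0.0055, 0.008], "twist": [0, 0, 0.4]},
  {"offset": [0, 0, 0.008], "twist": [0, 0, 0]},
  {"offset": [0, 0, 0.003], "twist": [0, 0, 0]},
  {"offset": [0, 0, 0], "twist": [0, 0, 0]},
  {"offset": [0, 0, 0], "twist": [0, 0, 0]},
])

```text
t: 33.32
ee_pos: [475.0, -98.6, 224.2]
orientation: [-0.003, 3.14, 0.0]
ft_force: [0.2, -0.1, 0.8]
width: 55.8
```

```bash
python3 g.py 474.5 -99 219
```

```text
t 33.32 at [475.  -98.6 224.2] offset mm [ 0.5 -0.4  5.2] twist deg [0.   0.07 0.11] F [ 0.2 -0.1  0.8] w 55.8
```

>>> send_rows([
  {"offset": [0.0005, -0.0005, 0.002], "twist": [0, 0, 0]},
  {"offset": [0, 0, 0.002], "twist": [0, 0, 0]},
  {"offset": [0, 0, 0], "twist": [0, 0, 0]},
  {"offset": [0, 0, 0], "twist": [0, 0, 0]},
  {"offset": [0, 0, 0], "twist": [0, 0, 0]},
])

```text
t: 33.73
ee_pos: [474.7, -99.4, 220.4]
orientation: [-0.002, 3.139, -0.0]
ft_force: [-0.8, 0.1, -0.4]
width: 55.5
```

>>> send_rows([
  {"offset": [0, 0, 0.001], "twist": [0, 0, 0]},
  {"offset": [0, 0, 0], "twist": [0, 0, 0]},
  {"offset": [0, 0, 0], "twist": [0, 0, 0]},
  {"offset": [0, 0, 0], "twist": [0, 0, 0]},
  {"offset": [0, 0, 0], "twist": [0, 0, 0]},
])

```text
t: 34.15
ee_pos: [474.9, -99.4, 219.6]
orientation: [-0.002, 3.139, -0.001]
ft_force: [0.2, -0.5, 0.2]
width: 55.7
```

```bash
python3 g.py 474.5 -99 219
```

```text
t 34.15 at [474.9 -99.4 219.6] offset mm [0.4 0.4 0.6] twist deg [-0.02  0.17  0.08] F [ 0.2 -0.5  0.2] w 55.7
```

>>> send_rows([
  {"offset": [0, 0, 0.0008], "twist": [0, 0, 0]},
  {"offset": [0, 0, 0], "twist": [0, 0, 0]},
  {"offset": [0, 0, 0], "twist": [0, 0, 0]},
  {"offset": [0, 0, 0], "twist": [0, 0, 0]},
  {"offset": [0, 0, 0], "twist": [0, 0, 0]},
])

```text
t: 34.57
ee_pos: [474.9, -99.4, 218.8]
orientation: [-0.002, 3.139, -0.001]
ft_force: [0.2, -0.1, -1.2]
width: 55.6
```

>>> send_rows([
  {"offset": [0, 0, 0], "twist": [0, 0, 0]},
  {"offset": [0, 0, 0], "twist": [0, 0, 0]},
  {"offset": [0, 0, 0], "twist": [0, 0, 0]},
  {"offset": [0, 0, 0], "twist": [0, 0, 0]},
  {"offset": [0, 0, 0], "twist": [0, 0, 0]},
], gripper=0.078)

```text
t: 34.98
ee_pos: [475.0, -99.4, 218.8]
orientation: [-0.002, 3.138, -0.001]
ft_force: [0.3, 0.3, -0.3]
width: 77.7
```

>>> send_rows([
  {"offset": [0, 0, -0.015], "twist": [0, 0, 0]},
  {"offset": [0, 0, -0.02], "twist": [0, 0, 0]},
  {"offset": [0, 0, -0.02], "twist": [0, 0, 0]},
  {"offset": [0, 0, -0.02], "twist": [0, 0, 0]},
  {"offset": [0, 0, -0.01], "twist": [0, 0, 0]},
])

```text
t: 35.4
ee_pos: [473.5, -99.2, 304.2]
orientation: [0.002, -3.137, -0.002]
ft_force: [0.7, 0.9, 0.3]
width: 78.0
```

>>> send_rows([
  {"offset": [0.004, 0.025, 0], "twist": [0, 0, 0]},
  {"offset": [0.004, 0.036, 0], "twist": [0, 0, 0]},
  {"offset": [0.004, 0.036, 0], "twist": [0, 0, 0]},
  {"offset": [0.004, 0.036, 0], "twist": [0, 0, 0]},
  {"offset": [0.004, 0.036, 0], "twist": [0, 0, 0]},
], gripper=0.06)

```text
t: 35.82
ee_pos: [455.5, 69.9, 308.8]
orientation: [0.015, 3.134, -0.001]
ft_force: [0.2, 0.5, 0.6]
width: 60.1
```

>>> send_rows([
  {"offset": [0.004, 0.036, 0], "twist": [0, 0, 0]},
  {"offset": [0.004, 0.036, 0], "twist": [0, 0, 0]},
  {"offset": [0.004, 0.036, 0], "twist": [0, 0, 0]},
  {"offset": [0.004, 0.036, 0], "twist": [0, 0, 0]},
  {"offset": [0.004, 0.036, 0], "twist": [0, 0, 0]},
])

```text
t: 36.23
ee_pos: [434.5, 258.6, 309.3]
orientation: [0.017, 3.133, -0.001]
ft_force: [0.5, 0.4, 0.2]
width: 60.0
```

```bash
python3 - <<'E'
from g import *
rem(429.5,305.5,270)
im,D=optics.get_image("scene");cv2.imwrite("pics/scene5.png",im)
im2,_=optics.get_image("top");cv2.imwrite("pics/top5.png",im2)
C=cloud("scene",D)
p=C[(D>0)&(np.hypot(C[...,0]-475,C[...,1]+99)<36)&(C[...,2]>42)&(C[...,2]<54)]
print("dish",len(p),np.percentile(p,[2,98],axis=0).round(),p.mean(0).round())
A=cv2.resize(im[215:245,230:270],None,fx=10,fy=10,interpolation=cv2.INTER_NEAREST)
B=cv2.resize(im[285:345,315:395],None,fx=5,fy=5,interpolation=cv2.INTER_NEAREST)
cv2.imwrite("pics/c5.png",np.hstack([A,B]))
E
```

```text
t 36.23 at [434.5 258.6 309.3] offset mm [ 5.9 46.9 39.2] twist deg [-0.03  0.5  -0.62] F [0.5 0.4 0.2] w 60.0
dish 489 [[ 447. -129.   43.]
 [ 504.  -73.   50.]] [ 476. -102.   46.]
```

View pics/c5.png

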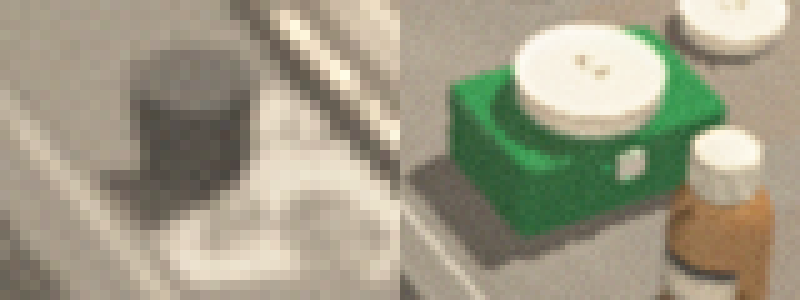

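The dish lies flat in the middle of the box lid (590,75 in the crop). The stopper's top is centred at crop (191,85), which is pixel (248.6,223).

>>> send_rows([
  {"offset": [0.003, 0.025, 0.01], "twist": [0, 0.5, -0.6]},
  {"offset": [0.002, 0.014, 0.01], "twist": [0, 0, 0]},
  {"offset": [0, 0, 0], "twist": [0, 0, 0]},
  {"offset": [0, 0, 0], "twist": [0, 0, 0]},
  {"offset": [0, 0, 0], "twist": [0, 0, 0]},
])

```text
t: 36.75
ee_pos: [428.9, 301.0, 288.0]
orientation: [-0.013, 3.141, -0.001]
ft_force: [-0.3, -0.2, 0.4]
width: 60.1
```

```bash
python3 -c "
from g import *
print(w('scene',248.6,223,26.5));rem(429.5,305.5,240)"
```

```text
[427.75144527 302.95802888  26.5       ]
t 36.75 at [428.9 301.  288. ] offset mm [-0.6  4.6 48. ] twist deg [-0.05  0.04  0.47] F [-0.3 -0.2  0.4] w 60.1
```

>>> send_rows([
  {"offset": [0, 0.0035, 0.015], "twist": [0, 0, 0.5]},
  {"offset": [0, 0, 0.025], "twist": [0, 0, 0]},
  {"offset": [0, 0, 0.02], "twist": [0, 0, 0]},
  {"offset": [0, 0, 0], "twist": [0, 0, 0]},
  {"offset": [0, 0, 0], "twist": [0, 0, 0]},
])

```text
t: 37.17
ee_pos: [431.1, 299.2, 228.5]
orientation: [0.011, 3.138, -0.001]
ft_force: [-0.8, -0.3, 0.4]
width: 60.1
```

```bash
python3 g.py 428.8 304.5 188
```

```text
t 37.17 at [431.1 299.2 228.5] offset mm [ 2.5  5.3 40.5] twist deg [-0.02  0.19 -0.42] F [-0.8 -0.3  0.4] w 60.1
```

>>> send_rows([
  {"offset": [0.0025, 0.005, 0.01], "twist": [0, 0.2, -0.4]},
  {"offset": [0, 0, 0.012], "twist": [0, 0, 0]},
  {"offset": [0, 0, 0.01], "twist": [0, 0, 0]},
  {"offset": [0, 0, 0], "twist": [0, 0, 0]},
  {"offset": [0, 0, 0], "twist": [0, 0, 0]},
])

```text
t: 37.58
ee_pos: [429.9, 303.6, 196.7]
orientation: [0.003, 3.139, 0.003]
ft_force: [0.4, -0.5, 0.1]
width: 59.7
```

```bash
python3 g.py 428.8 304.5 187
```

```text
t 37.58 at [429.9 303.6 196.7] offset mm [1.2 0.8 9.7] twist deg [ 0.1   0.16 -0.11] F [ 0.4 -0.5  0.1] w 59.7
```

>>> send_rows([
  {"offset": [0.001, 0.001, 0.005], "twist": [0.1, 0.2, 0]},
  {"offset": [0, 0, 0.004], "twist": [0, 0, 0]},
  {"offset": [0, 0, 0], "twist": [0, 0, 0]},
  {"offset": [0, 0, 0], "twist": [0, 0, 0]},
  {"offset": [0, 0, 0], "twist": [0, 0, 0]},
])

```text
t: 38.0
ee_pos: [429.0, 305.2, 187.3]
orientation: [-0.002, -3.141, -0.0]
ft_force: [0.0, 0.5, -0.2]
width: 60.1
```

>>> send_rows([
  {"offset": [0, 0, 0], "twist": [0, 0, 0]},
  {"offset": [0, 0, 0], "twist": [0, 0, 0]},
  {"offset": [0, 0, 0], "twist": [0, 0, 0]},
  {"offset": [0, 0, 0], "twist": [0, 0, 0]},
  {"offset": [0, 0, 0], "twist": [0, 0, 0]},
], gripper=0.02)

```text
t: 38.42
ee_pos: [429.2, 305.4, 188.0]
orientation: [0.002, 3.141, 0.001]
ft_force: [0.1, -0.3, -0.4]
width: 30.2
```

>>> send_rows([
  {"offset": [0, 0, 0], "twist": [0, 0, 0]},
  {"offset": [0, 0, 0], "twist": [0, 0, 0]},
  {"offset": [0, 0, 0], "twist": [0, 0, 0]},
  {"offset": [0, 0, 0], "twist": [0, 0, 0]},
  {"offset": [0, 0, 0], "twist": [0, 0, 0]},
])

```text
t: 38.83
ee_pos: [429.3, 305.3, 188.1]
orientation: [0.002, 3.141, 0.002]
ft_force: [-0.5, 0.5, -0.5]
width: 29.9
```

>>> send_rows([
  {"offset": [0, 0, -0.015], "twist": [0, 0, 0]},
  {"offset": [0, 0, -0.025], "twist": [0, 0, 0]},
  {"offset": [0, 0, -0.025], "twist": [0, 0, 0]},
  {"offset": [0, 0, -0.02], "twist": [0, 0, 0]},
  {"offset": [0, 0, -0.01], "twist": [0, 0, 0]},
])

```text
t: 39.25
ee_pos: [428.0, 304.4, 283.1]
orientation: [-0.002, -3.135, 0.006]
ft_force: [-0.3, -0.0, 0.4]
width: 29.8
```

```bash
python3 g.py 475 -99.5 280
```

```text
t 39.25 at [428.  304.4 283.1] offset mm [ -47.6 -403.8    4.4] twist deg [-0.22 -0.36 -0.08] F [-0.3 -0.   0.4] w 29.8
```

>>> send_rows([
  {"offset": [-0.003, -0.025, -0.001], "twist": [-0.2, -0.3, 0]},
  {"offset": [-0.004, -0.036, -0.001], "twist": [0, 0, 0]},
  {"offset": [-0.004, -0.036, -0.001], "twist": [0, 0, 0]},
  {"offset": [-0.004, -0.036, 0], "twist": [0, 0, 0]},
  {"offset": [-0.004, -0.036, 0], "twist": [0, 0, 0]},
])

```text
t: 39.67
ee_pos: [448.6, 136.5, 289.2]
orientation: [-0.014, 3.132, 0.01]
ft_force: [0.2, 0.2, -0.7]
width: 29.7
```

>>> send_rows([
  {"offset": [-0.004, -0.036, 0], "twist": [0, 0, 0]},
  {"offset": [-0.004, -0.036, 0], "twist": [0, 0, 0]},
  {"offset": [-0.004, -0.036, 0], "twist": [0, 0, 0]},
  {"offset": [-0.004, -0.036, 0], "twist": [0, 0, 0]},
  {"offset": [-0.004, -0.036, 0], "twist": [0, 0, 0]},
])

```text
t: 40.08
ee_pos: [469.2, -51.8, 287.4]
orientation: [-0.017, 3.132, 0.01]
ft_force: [0.4, 0.6, 0.1]
width: 29.8
```

```bash
python3 g.py 475 -99.5 280
```

```text
t 40.08 at [469.2 -51.8 287.4] offset mm [ -5.2 -47.8   7.1] twist deg [0.36 0.53 0.63] F [0.4 0.6 0.1] w 29.8
```

>>> send_rows([
  {"offset": [-0.003, -0.025, 0.003], "twist": [0.3, 0.5, 0.6]},
  {"offset": [-0.001, -0.013, 0.003], "twist": [0, 0, 0]},
  {"offset": [0, 0, 0], "twist": [0, 0, 0]},
  {"offset": [0, 0, 0], "twist": [0, 0, 0]},
  {"offset": [0, 0, 0], "twist": [0, 0, 0]},
])

```text
t: 40.5
ee_pos: [473.4, -98.1, 280.0]
orientation: [0.014, 3.141, 0.0]
ft_force: [0.0, 0.0, 0.2]
width: 29.9
```

```bash
python3 g.py 475 -99.5 245
```

```text
t 40.5 at [473.4 -98.1 280. ] offset mm [-1.6 -1.4 35. ] twist deg [ 0.02  0.02 -0.53] F [0.  0.  0.2] w 29.9
```

>>> send_rows([
  {"offset": [-0.0015, -0.0015, 0.01], "twist": [0, 0, -0.5]},
  {"offset": [0, 0, 0.012], "twist": [0, 0, 0]},
  {"offset": [0, 0, 0.008], "twist": [0, 0, 0]},
  {"offset": [0, 0, 0], "twist": [0, 0, 0]},
  {"offset": [0, 0, 0], "twist": [0, 0, 0]},
])

```text
t: 40.92
ee_pos: [474.9, -95.2, 247.4]
orientation: [-0.012, 3.141, 0.001]
ft_force: [0.4, 0.2, -0.3]
width: 29.9
```

```bash
python3 g.py 475 -99.5 236
```

```text
t 40.92 at [474.9 -95.2 247.4] offset mm [-0.1 -4.3 11.4] twist deg [0.05 0.01 0.45] F [ 0.4  0.2 -0.3] w 29.9
```

>>> send_rows([
  {"offset": [0, -0.0045, 0.005], "twist": [0, 0, 0.4]},
  {"offset": [0, 0, 0.004], "twist": [0, 0, 0]},
  {"offset": [0, 0, 0], "twist": [0, 0, 0]},
  {"offset": [0, 0, 0], "twist": [0, 0, 0]},
  {"offset": [0, 0, 0], "twist": [0, 0, 0]},
])

```text
t: 41.33
ee_pos: [475.2, -99.2, 237.8]
orientation: [-0.003, 3.141, 0.001]
ft_force: [0.0, 0.5, -0.2]
width: 30.0
```

```bash
python3 g.py 475 -99.5 234
```

```text
t 41.33 at [475.2 -99.2 237.8] offset mm [ 0.2 -0.3  3.8] twist deg [0.05 0.02 0.12] F [ 0.   0.5 -0.2] w 30.0
```

>>> send_rows([
  {"offset": [0, 0, 0.002], "twist": [0, 0, 0]},
  {"offset": [0, 0, 0.001], "twist": [0, 0, 0]},
  {"offset": [0, 0, 0], "twist": [0, 0, 0]},
  {"offset": [0, 0, 0], "twist": [0, 0, 0]},
  {"offset": [0, 0, 0], "twist": [0, 0, 0]},
])

```text
t: 41.75
ee_pos: [475.4, -99.5, 235.2]
orientation: [-0.003, 3.14, 0.001]
ft_force: [0.1, -0.4, -0.3]
width: 29.8
```

>>> send_rows([
  {"offset": [0, 0, 0.0005], "twist": [0, 0, 0]},
  {"offset": [0, 0, 0], "twist": [0, 0, 0]},
  {"offset": [0, 0, 0], "twist": [0, 0, 0]},
  {"offset": [0, 0, 0], "twist": [0, 0, 0]},
  {"offset": [0, 0, 0], "twist": [0, 0, 0]},
])

```text
t: 42.17
ee_pos: [475.5, -99.5, 234.9]
orientation: [-0.003, 3.139, 0.001]
ft_force: [-0.0, 0.2, -0.8]
width: 30.1
```

```bash
python3 g.py 475 -99.5 234
```

```text
t 42.17 at [475.5 -99.5 234.9] offset mm [ 0.5 -0.   0.9] twist deg [0.02 0.13 0.09] F [-0.   0.2 -0.8] w 30.1
```

Lower 1 mm more, let go, rise and clear off to the left for a look.

>>> send_rows([
  {"offset": [0.0005, 0, 0.001], "twist": [0, 0, 0]},
  {"offset": [0, 0, 0], "twist": [0, 0, 0]},
  {"offset": [0, 0, 0], "twist": [0, 0, 0]},
  {"offset": [0, 0, 0], "twist": [0, 0, 0]},
  {"offset": [0, 0, 0], "twist": [0, 0, 0]},
])

```text
t: 42.58
ee_pos: [474.9, -99.4, 233.7]
orientation: [-0.003, 3.139, 0.001]
ft_force: [-0.9, 0.5, -1.0]
width: 30.1
```

>>> send_rows([
  {"offset": [0, 0, 0], "twist": [0, 0, 0]},
  {"offset": [0, 0, 0], "twist": [0, 0, 0]},
  {"offset": [0, 0, 0], "twist": [0, 0, 0]},
  {"offset": [0, 0, 0], "twist": [0, 0, 0]},
  {"offset": [0, 0, 0], "twist": [0, 0, 0]},
], gripper=0.05)

```text
t: 43.0
ee_pos: [475.0, -99.5, 233.8]
orientation: [-0.003, 3.139, 0.001]
ft_force: [-0.0, 0.4, -0.9]
width: 49.7
```

>>> send_rows([
  {"offset": [0, 0, -0.01], "twist": [0, 0, 0]},
  {"offset": [0, 0, -0.02], "twist": [0, 0, 0]},
  {"offset": [0, 0, -0.025], "twist": [0, 0, 0]},
  {"offset": [0, 0, -0.025], "twist": [0, 0, 0]},
  {"offset": [0, 0, -0.02], "twist": [0, 0, 0]},
])

```text
t: 43.42
ee_pos: [473.1, -99.1, 335.3]
orientation: [0.003, -3.133, -0.004]
ft_force: [0.7, -0.1, -0.1]
width: 50.0
```

>>> send_rows([
  {"offset": [0.004, 0.025, 0], "twist": [0, 0, 0]},
  {"offset": [0.004, 0.036, 0], "twist": [0, 0, 0]},
  {"offset": [0.004, 0.036, 0], "twist": [0, 0, 0]},
  {"offset": [0.004, 0.036, 0], "twist": [0, 0, 0]},
  {"offset": [0.004, 0.036, 0], "twist": [0, 0, 0]},
])

```text
t: 43.83
ee_pos: [455.3, 69.9, 346.0]
orientation: [0.015, 3.132, 0.0]
ft_force: [0.8, 0.0, -0.3]
width: 50.1
```

>>> send_rows([
  {"offset": [0.004, 0.036, 0], "twist": [0, 0, 0]},
  {"offset": [0.004, 0.036, 0], "twist": [0, 0, 0]},
  {"offset": [0.004, 0.036, 0], "twist": [0, 0, 0]},
  {"offset": [0.004, 0.036, 0], "twist": [0, 0, 0]},
  {"offset": [0.004, 0.036, 0], "twist": [0, 0, 0]},
])

```text
t: 44.25
ee_pos: [433.8, 258.5, 350.7]
orientation: [0.016, 3.128, 0.002]
ft_force: [0.8, -0.2, -0.6]
width: 49.9
```

>>> send_rows([
  {"offset": [0, 0, 0], "twist": [0, 0, 0]},
  {"offset": [0, 0, 0], "twist": [0, 0, 0]},
  {"offset": [0, 0, 0], "twist": [0, 0, 0]},
  {"offset": [0, 0, 0], "twist": [0, 0, 0]},
  {"offset": [0, 0, 0], "twist": [0, 0, 0]},
])

```text
t: 44.67
ee_pos: [432.4, 263.4, 353.5]
orientation: [0.005, 3.125, 0.006]
ft_force: [-0.1, -0.3, -0.0]
width: 49.9
```

```bash
python3 - <<'E'
from g import *
im,D=optics.get_image("scene");cv2.imwrite("pics/c6.png",cv2.resize(im[240:420,290:490],None,fx=3,fy=3,interpolation=cv2.INTER_CUBIC))
C=cloud("scene",D)
def top(n,x,y,r,a,b):
    p=C[(D>0)&(np.hypot(C[...,0]-x,C[...,1]-y)<r)&(C[...,2]>a)&(C[...,2]<b)]
    q=np.percentile(p,[2,98],axis=0);print(n,len(p),"mid",q.mean(0).round(1),"size",(q[1]-q[0]).round(1),"z",np.median(p[:,2]).round(1))
top("teal",472,-295,40,63,75);top("blue",551,-295,40,60,75);top("cap",473,-199,25,72,84);top("dish",475,-99,36,43,54);top("stopper",475,-99,25,68,80);top("funnel",630,-205,60,5,75)
E
```

```text
teal 643 mid [ 470.9 -297.3   67.2] size [53.5 53.1  6.6] z 67.7
blue 568 mid [ 552.3 -297.8   63.4] size [53.1 51.8  5.9] z 63.7
cap 121 mid [ 472.8 -200.    75.9] size [24.1 22.6  7.3] z 76.4
dish 340 mid [ 476.5 -101.3   48.2] size [55.1 55.   9. ] z 46.7
stopper 141 mid [475.4 -98.7  71.5] size [29.6 31.9  6.2] z 71.2
funnel 589 mid [ 636.5 -198.3   33.8] size [49.1 49.6 56.7] z 18.2
```

View pics/c6.png

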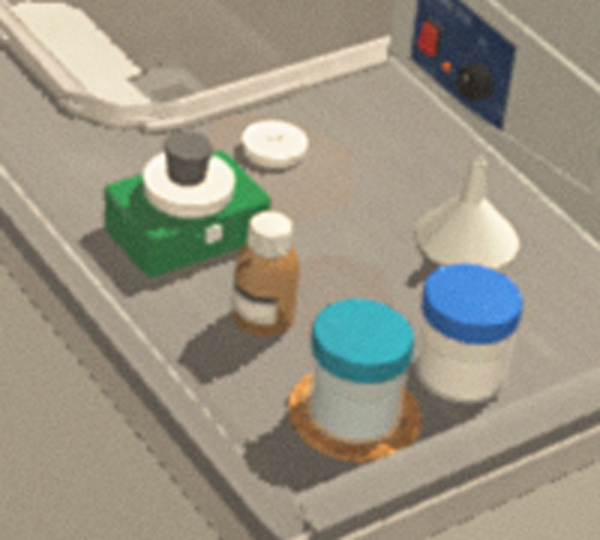

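All five are upright and in place: stopper (188,158), dish (188,185), dropper bottle (265,280), teal jar (360,370), blue jar (470,330). The funnel has not moved. Handing in.

```bash
python3 -c "
from h import *
print(ctrl.close_job())"
```

```text
the job is handed in; nothing more can be done
None
```

I moved all five things into place, let go of them all, and handed the job in at about 45 s of the 131 s allowed. No verdict was reported.

The last scene-camera check, before handing in, showed everything standing upright. It is good to about 2 mm:

| Thing | Last check | Allowed |
|---|---|---|
| Teal jar | about 3–4 mm from the mat centre | 12 mm |
| Blue jar | 81 mm behind the teal jar's centre (about 22 mm gap), 3 mm sideways of the mat | 61–102 mm, 28 mm |
| Dropper bottle | about 3 mm from the midpoint of mat and box | 15 mm each way |
| Dish (the larger one) | about 2 mm from the box-lid centre | 12 mm |
| Stopper | about 3 mm from the dish centre | 12 mm |

- **Bystanders:** The funnel measured within 1 mm of its start. I did not re-measure the large brown bottle at the end, but the arm passed clear of it.
- **Disagreement:** The two cameras differed by up to about 7 mm. The largest gaps were on the box, where the top view probably also caught its side face, and on the partly hidden dish. I relied mainly on the scene camera. For the mat and box targets I leaned slightly towards the top camera.
- **Failed checks:** None.

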